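# Draw the spent lamp out of the projector

### The job

The projector's lamp has blown and is still hot. Take the T-handled hook from the tool stand, feel for the lamp's wire bail down in the open lamp bay, draw the lamp out with the hook without ever touching it with the gripper, and set it down gently, upright in the middle of the cork mat. Then hang the hook back in the stand, leaving everything else where it is.

Things in the scene. Friction and masses are not known exactly. Their poses are not given: they have to be found in the camera images.
- hook: T-handled hook, 110 g, loose, hanging shank-down in one of the two cradles of the stand. Origin at the bar's centre. Black bar 100 mm along y, 14 x 14 mm in section; a round 5 mm steel shank hangs from its middle along -z and ends in a J whose point is towards +y. Lowest point 117.5 mm below the origin.
- hook_grip (a point): Centre of the hook's handle bar, where to grip it: y along the bar, z up the shank. Same point and axes as hook.
- hook_seat (a point): Inside bottom of the hook's J, where a hooked wire rests: 6.5 mm in +y and 112.5 mm below the bar's centre, same axes. The J (5 mm rod) has its bottom's centre line 115 mm below the bar's centre; its point stands 14 mm in +y from the shank's axis and its round end is 10.5 mm above that line, leaving a gap of about 8 mm to the shank.
- hexkey: A second T-handled tool, same 100 mm bar, but a straight 5 mm shank without a hook, loose in the other cradle. Origin at its bar's centre, y along the bar. Leave alone. Which cradle holds which tool varies.
- cradle_left (a point): Left cradle of the fixed grey steel tool stand (base 120 x 250 mm): where a bar's centre lies when the tool hangs there, 135 mm above the table; y along the bar. The bar rests in notches 20 mm wide, 8 mm deep, wider above, in two 4 mm cheeks 40 mm either side along y; between them, fingers have free room to 38 mm below the bar's centre. Cheek tops 6 mm above the bar's centre.
- cradle_right (a point): The stand's other cradle, 130 mm away along the stand's -y; the same in all else.
- bay_mouth (a point): Centre of the lamp bay's open mouth in the flat top, 118 mm above the table, of the fixed white projector (330 x 250 mm). The bay is a straight-walled well, 97 mm along this point's y, 62 mm along x, 108 mm deep; z up. Its cover is off.
- lamp_center (a point): Centre (half-way up) of the spent lamp, a loose black block 56 (x) x 92 (y) x 42 mm (z) on the floor of the bay, its flat top 66 mm below the mouth. It is hot: neither gripper nor arm may touch it. A folding wire bail stands on its top.
- lamp: The same lamp, 0.2 to 0.36 kg; origin at the centre of its underside, z up. Two sprung shoes in the bay's long walls grip its sides: to draw it straight up takes up to about 12 N besides its weight for the first 25 mm; then it comes free.
- bail_hinge (a point): Middle of the bail's hinge line, 2 mm above the lamp's top, along the lamp's x. The bail is 3.5 mm steel wire: legs 39 mm apart, grip bar 18 mm long along x, 28 mm from the hinge. It first leans, unmeasured, up to 37 degrees towards +y or -y (bar up to 17 mm off the middle). A stiff hinge holds it; about 0.8 N at the bar turns it. Swept along y, a hook just above the lamp passes under the bar.
- mat: Round cork mat, fixed on the table, 160 mm across, 6 mm thick; origin at the centre of its underside.
- mat_top (a point): Centre of the top face of the cork mat.
- bay_cover: The bay's cover, a loose white plate 78 x 113 x 4 mm lying on the table; origin at the centre of its underside. Leave alone.
- screwdriver: Loose screwdriver, 190 mm long, on the table. Leave alone.
- stapler: Loose black stapler, 34 x 135 x 50 mm. Leave alone.
- remote: Loose white remote control, 42 x 120 x 18 mm. Leave alone.
- phone: Loose black phone, 74 x 155 x 9 mm. Leave alone.
Things that resemble listed ones, but are neither listed nor needed, are in the scene too. Leave any orange look-alike of the hook alone.

How it is judged (in metres and radians):
On the way, in this order (a step that is already met when the one before it is completed fails the run):
1. the hook is lifted out of its cradle (distance of hook_grip from where it was at the start of the episode above 0.06 m), for 0.1 s.
2. the lamp hangs on the hook, clear above the bay (z of lamp_center in the frame of bay_mouth above 0.022 m and contact force between hook and lamp above 1 N and distance between hook_seat and lamp_center below 0.065 m), for 0.2 s.
3. the lamp stands upright in the middle of the mat and the hook is out of its bail (horizontal distance between lamp_center and mat_top below 0.03 m and z of lamp_center in the frame of mat_top below 0.025 m and angle between lamp_center's own z axis and vertical below 0.1 rad and distance between hook_seat and lamp_center above 0.08 m), for 0.2 s.
At the end, for the whole second after the job is handed in: The lamp stands upright (within 6 degrees) on the cork mat, its centre within 30 mm of the mat's centre, at rest and unhooked; the hook hangs at rest in a cradle of the stand, its bar's centre within 14 mm of the cradle point and its shank within 9 degrees of vertical (horizontal distance between lamp_center and mat_top below 0.03 m and z of lamp_center in the frame of mat_top between 0.016 and 0.025 m and angle between lamp_center's own z axis and vertical below 0.1 rad and linear speed of lamp below 0.02 m/s and (distance between hook_grip and cradle_left below 0.014 m or distance between hook_grip and cradle_right below 0.014 m) and angle between hook_grip's own z axis and vertical below 0.15 rad and linear speed of hook below 0.05 m/s); the robot touches nothing.
It fails at once if the gripper or the arm touches the hot lamp (contact force between any of the fingers, the arm and lamp above 0.5 N).
It fails at once if the lamp is dropped or banged down on the mat (contact force between lamp and mat above 40 N).
It fails at once if the other T-handled tool is disturbed (more than 12 mm) (distance of hexkey from where it was at the start of the episode above 0.012 m).
It fails at once if a bystander is pushed or knocked (more than 30 mm) (distance of any of bay_cover, screwdriver, stapler, remote, phone from where it was at the start of the episode above 0.03 m).
It also fails if it takes over 72 s, if anything falls off the work surface, if the arm or the gripper's body presses on something with over 40 N, if the wrist force passes 120 N, or if a joint passes its speed limit or range.

### The arm

A 6-joint arm with a two-finger parallel gripper is mounted at the origin on the work surface. World frame = base frame: x ahead of the robot, y to its left, z up, the work surface at z = 0. Lengths are in mm, angles in rad, forces in N, time in s.
With the tool pointing down it reaches from about 325 to 900 mm from the base axis. Payload 6.1 kg.
Tool frame: the origin (TCP) lies midway between the tips of the shut fingers; the grasp point (between the pads) lies 19 mm behind it; z points along the fingers, y is the direction in which the jaws open and shut (so a half turn about z gives the same grasp; the last joint's range is limited). The gripper opens to 85 mm and grips with 20 to 120 N. Pads are 22 mm wide; open, the fingers measure 114 mm over their backs; the gripper's body (76 mm by 85 mm) begins 54 mm behind the grasp point. The pads swing forward as they close: fully open they stand 13 mm farther back than shut.
Start: joints at [-1.278, 0.22, 1.526, -0, 1.395, -0.126], TCP at [254.157, -570.981, 202.6] pointing down, gripper open.
Joint ranges: [-2.98, 2.98], [-0.91, 2.08], [0.09, 2.57], [-1.24, 4.39], [0.2, 2.65], [-2.68, 2.68]. Speed limits (rad/s): [2.57, 2.57, 3.01, 3.14, 3.14, 3.14].

### API

Orientations are given as [roll, pitch, yaw] about the fixed x, y, z axes, in that order (R = Rz(yaw) Ry(pitch) Rx(roll)).
In Python, from workcell import env, viewer gives the robot as it stands.
- The arm moves only by the tool step_arm, never from a script. Its argument "targets" is a list of rows, each an object of numbers: "grip": the finger opening in m, from 0 to 0.0854; "tx", "ty", "tz": the shift along the tool's x, y, z in m; "spin": the turn about the tool's z in rad. A call has 1 to 12 rows; each row is the pose to reach, as a shift and turn from the pose commanded when the call began, along the tool's axes at that moment; what a row does not reach only later rows make up. A row lasts 1/12 s, in which the tool goes at most 41.7 mm and 7.16 degrees, less where a joint would pass 70% of its speed; a pose out of reach is approached as far as the arm can. A call with a gripper value outside its range is refused whole. The fingers move at their own pace and stop on an object; "force" is the grip in N (left out, the last holds). Time passes only in rows, so rows that repeat a pose let the fingers close. It gives the time, the measured TCP pose, the force and the opening at its end, in the units of the state.
- env.read_state(): the state, without advancing time (a new reading comes with each control period).
- viewer.grab_frame(name): name is "scene" or "top" or "wrist"; returns a dict with "img" (480x640x3 uint8, blue, green, red), "z_map" (480x640 float32, mm along the optical axis (not along the pixel's ray), 0 where there is no reading), "fov_y" (degrees; the focal length in pixels is half the picture's height over the tangent of half this angle, whatever the lens; pixels are square), "cx", "cy" (the principal point, pixels), "rvec" (rotation vector, rad) and "tvec" (3), from world to camera coordinates, as OpenCV has them. Camera axes: x right, y down, z forward; pixel columns grow to the right and rows downward; lengths in mm; the calibration is good to about 2 mm. The wrist camera is an equidistant fisheye: a pixel r from the principal point sees the ray r / f radians off the axis. A picture is of the moment at which its call begins.
- env.job_done(): hands the job in, once; it reports no verdict.
The state is a dict: "t": time; "joint_positions": joint angles; "qvel": joint speeds; "joint_efforts": joint torques, N m; "tcp_pos": TCP position; "tool_rot": TCP orientation; "contact_force": force on the tool from outside, world axes, zero at the start; "ft_torque": the same for the moment, N m; "width": finger opening in mm.
Only numpy, scipy, OpenCV 4.12 (cv2) and the standard library are available. Lean on these libraries where they do the work, as an engineer would, in place of code of your own. Each camera call takes 0.05 s, during which the arm holds its last target. There are 200 camera calls.

## Working session

There is one attempt and no reset: what is moved stays moved. The work goes in short steps, Python scripts to look and compute and a tool call to move; the robot and the scene stay as the last step left them, time stands still between calls to the robot, and variables do not carry over. Pictures are saved under pics/ and viewed, about 8 in all and at most 12, crops included, and the job is handed in when it is done.

Besides the shell and the picture viewer there is one more tool, called after "Emit:" as name(argument=value, ...), one argument or row to a line, values as JSON. step_arm: Moves the arm, as the interface text tells. Its arguments: {"type":"object","properties":{"targets":{"type":"array","items":{"type":"object","properties":{"grip":{"type":"number"},"tx":{"type":"number"},"ty":{"type":"number"},"tz":{"type":"number"},"spin":{"type":"number"}}}},"force":{"type":"number"}},"required":["targets"]}

```bash
mkdir -p pics
cat > h.py <<'E'
import numpy as np, cv2
from workcell import env, viewer
def grab(n):
    f=viewer.grab_frame(n); f['name']=n
    f['f']=240/np.tan(np.radians(f['fov_y'])/2)
    f['R']=cv2.Rodrigues(np.array(f['rvec'],float))[0]; f['t']=np.array(f['tvec'],float).ravel()
    f['C']=-f['R'].T@f['t']; return f
def ray(f,u,v):
    x,y=(u-f['cx'])/f['f'],(v-f['cy'])/f['f']
    if f['name']=='wrist':
        r=np.hypot(x,y); s=np.sin(r)/r if r>1e-9 else 1
        d=np.array([x*s,y*s,np.cos(r)])
    else: d=np.array([x,y,1.])
    return f['R'].T@d
def onz(f,u,v,z):
    d=ray(f,u,v); return f['C']+d*(z-f['C'][2])/d[2]
def pt(f,u,v):
    d=ray(f,u,v); z=f['z_map'][int(v),int(u)]
    return f['C']+d*z/(f['R']@d)[2]
def cloud(f):
    v,u=np.mgrid[0:480,0:640]; x=(u-f['cx'])/f['f'];y=(v-f['cy'])/f['f']
    if f['name']=='wrist':
        r=np.hypot(x,y)+1e-9; k=np.tan(np.minimum(r,1.5))/r; x=x*k;y=y*k
    z=f['z_map']; P=np.dstack([x*z,y*z,z])
    return (P-f['t'])@f['R']
E
python3 - <<'E'
from h import *
for n in('top','scene'):
    f=grab(n); cv2.imwrite(f'pics/{n}0.png',f['img']); print(n,f['C'],f['f'],(f['z_map']>0).mean()); np.savez(f'/tmp/{n}.npz',P=cloud(f),z=f['z_map'],img=f['img'])
print(env.read_state())
E
```

```text
top [ 340.24250172  -39.64251411 1226.48174391] 547.7018425006622 0.9958854166666666
scene [ 954.48506965 -333.78312803  980.04887342] 535.5321100891806 0.996181640625
{'t': 0.1, 'joint_positions': array([-1.27812682e+00,  2.21137643e-01,  1.52753699e+00, -1.75642467e-05,
        1.39470227e+00, -1.26092872e-01]), 'qvel': array([ 0.00212864, -0.00181263, -0.00034958, -0.00070544,  0.00026959,
       -0.0022621 ]), 'joint_efforts': array([ 1.59498122e-03, -4.98241317e+01, -3.90547836e+01, -2.39786086e-04,
        5.67714073e-03,  2.53048961e-05]), 'tcp_pos': array([ 253.95995654, -570.4049962 ,  201.59332121]), 'tool_rot': array([-3.13982039e+00, -2.07236149e-04,  4.18765292e-01]), 'contact_force': array([ 0.29243763, -0.21630317,  0.15022175]), 'ft_torque': array([-0.03615578,  0.00248372,  0.00051864]), 'width': 85.45982822889853}
```

View pics/top0.png

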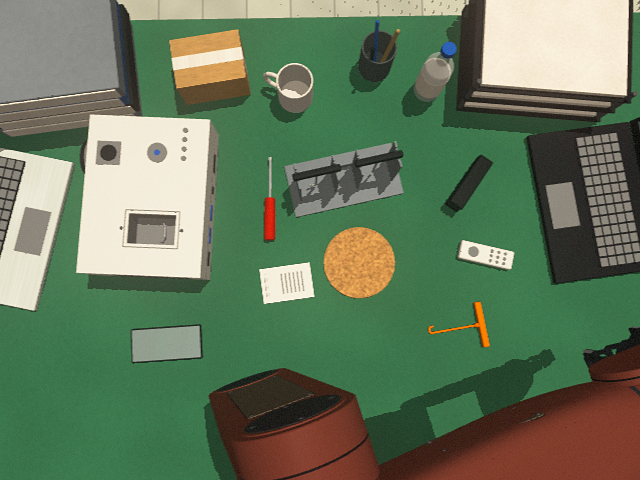

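View pics/scene0.png

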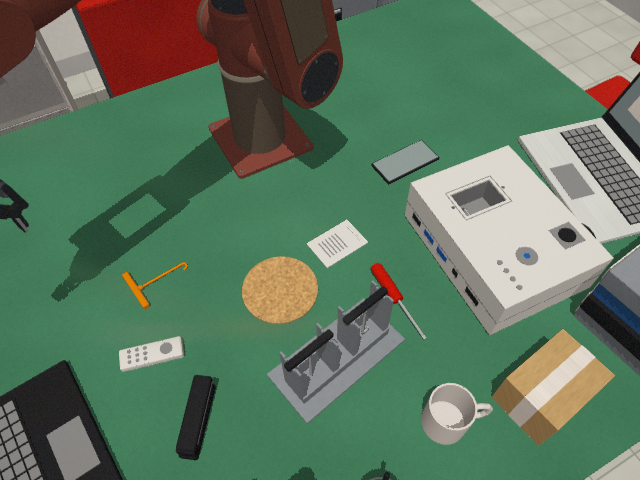

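The top view shows the stand with two black bars (~(317,171) and ~(380,157)), the mat (359,262) and the bay mouth (152,229). The scene view shows the same things from ahead. Next I'll measure them and zoom in on the stand and bay.

Run:
```python
from h import *
T=grab('top');S=grab('scene')
def rect(f,m,z,box,nm):
    u0,v0,u1,v1=box; k=np.zeros_like(m); k[v0:v1,u0:u1]=m[v0:v1,u0:u1]
    c=max(cv2.findContours(k,0,2)[0],key=cv2.contourArea)
    w=np.array([onz(f,p[0][0],p[0][1],z)[:2] for p in c],np.float32)
    b=cv2.boxPoints(cv2.minAreaRect(w)); r=cv2.minAreaRect(w); e=b[1]-b[0]; e2=b[2]-b[1]
    L=e if np.hypot(*e)>np.hypot(*e2) else e2
    print(nm,r[0],r[1],'long axis deg',np.degrees(np.arctan2(L[1],L[0]))%180)
I=T['img'].astype(int); P=cloud(T); H=P[...,2]
dark=((I.max(2)<50)&(H>125)).astype(np.uint8)
rect(T,dark,142,(285,150,345,190),'barL'); rect(T,dark,142,(350,140,410,180),'barR')
hsv=cv2.cvtColor(T['img'],cv2.COLOR_BGR2HSV)
rect(T,((hsv[...,0]>8)&(hsv[...,0]<25)&(hsv[...,1]>90)&(H<15)).astype(np.uint8),6,(310,215,410,310),'mat')
rect(T,((H<112)).astype(np.uint8),118,(115,200,190,255),'bay')
top=((H>112)&(H<125)).astype(np.uint8); rect(T,top,118,(70,100,225,290),'proj')
# same in scene
I=S['img'].astype(int);P=cloud(S);H=P[...,2]
dark=((I.max(2)<50)&(H>120)).astype(np.uint8)
rect(S,dark,142,(270,325,335,375),'barL?S'); rect(S,dark,142,(335,280,395,330),'barR?S')
rect(S,(H<112).astype(np.uint8),118,(440,172,515,222),'bayS')
a=cv2.resize(S['img'][275:425,260:415],None,fx=3.9,fy=3.9,interpolation=2)[:590,:480]
b=cv2.resize(T['img'][195:265,110:195],(320,264),interpolation=2)
c=cv2.resize(S['img'][165:230,435:520],(320,245),interpolation=2)
out=np.zeros((590,800,3),np.uint8);out[:585,:480]=a[:585];out[:264,480:]=b;out[270:515,480:]=c
cv2.imwrite('pics/crop1.png',out)
```

```text
barL (597.2896728515625, -57.86750411987305) (15.090860366821289, 96.61878204345703) long axis deg 102.368256
barR (623.7620239257812, -183.5462188720703) (16.003849029541016, 99.27594757080078) long axis deg 101.29074
mat (423.4349670410156, -151.18588256835938) (157.42323303222656, 157.3280029296875) long axis deg 43.895496
bay (491.3504333496094, 280.45831298828125) (94.60892486572266, 61.58327865600586) long axis deg 86.24895
proj (562.64794921875, 296.5880126953125) (252.08636474609375, 330.3998718261719) long axis deg 176.51588
barL?S (627.0631713867188, -187.84559631347656) (15.83774471282959, 99.10993194580078) long axis deg 101.88385
barR?S (601.1046752929688, -61.63657760620117) (15.706903457641602, 100.2257080078125) long axis deg 102.02549
bayS (490.5016784667969, 277.4805603027344) (92.4721908569336, 60.133338928222656) long axis deg 86.76478
```

View pics/crop1.png

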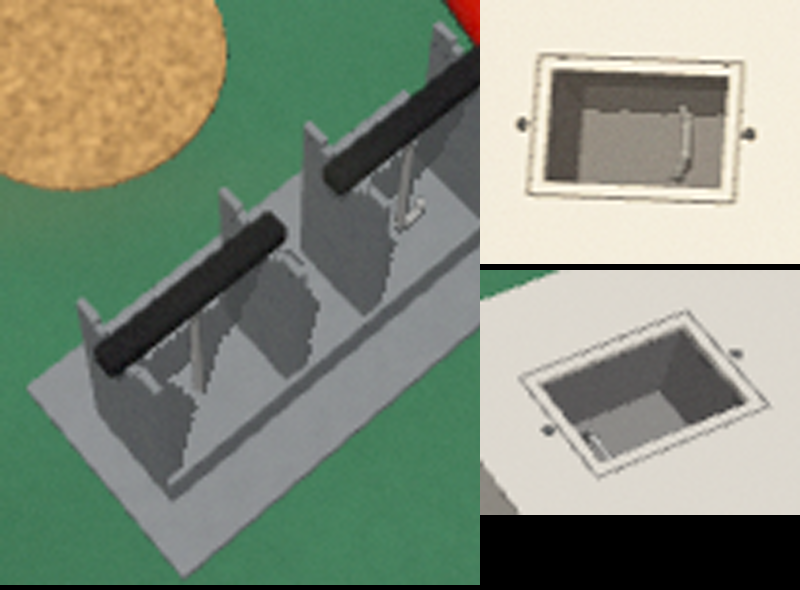

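Hook (with its J) hangs in the left cradle, J towards +y; the bail leans to -y in the bay. I'll compute the bail position and the first move.

```bash
cat >> h.py <<'E'
def plan(x,y,z,yawdeg):
    s=env.read_state(); r=s['tool_rot']
    from scipy.spatial.transform import Rotation as Ro
    R=Ro.from_euler('xyz',r).as_matrix(); d=R.T@(np.array([x,y,z])-s['tcp_pos'])
    dy=(np.radians(yawdeg)-r[2]+np.pi)%(2*np.pi)-np.pi
    print('t %.2f tcp %s yaw %.2f F %s w %.1f'%(s['t'],s['tcp_pos'].round(1),np.degrees(r[2]),s['contact_force'].round(2),s['width']))
    print('shift m',(d/1000).round(4),'spin',round(-dy,4))
E
python3 - <<'E'
from h import *
T=np.load('/tmp/top.npz'); P=T['P']
b=P[200:260,115:195].reshape(-1,3); 
ax=np.array([np.cos(np.radians(86.5)),np.sin(np.radians(86.5))]); px=np.array([ax[1],-ax[0]])
for (lo,hi) in [(45,56),(57,65),(65,70),(70,80),(80,90)]:
    m=(b[:,2]>lo)&(b[:,2]<hi)
    q=(b[m][:,:2]-[491,279]); u=q@ax; w=q@px; k=abs(w)<24
    if k.any(): print(lo,hi,k.sum(),'along y: ',np.percentile(u[k],[0,20,50,80,100]).round(0),'x',np.percentile(w[k],[0,50,100]).round(0))
plan(598,-60,235,102)
E
```

```text
45 56 33 along y:  [-29. -14.  14.  25.  51.] x [-24.  -2.  23.]
57 65 748 along y:  [-31. -15.  12.  37.  52.] x [-24.  -0.  24.]
65 70 29 along y:  [-25.  -6.  26.  51.  51.] x [-21.  -6.  22.]
70 80 69 along y:  [-16. -13.  50.  51.  53.] x [-24.   2.  23.]
80 90 40 along y:  [-16.  50.  51.  51.  53.] x [-24.  -3.  23.]
t 0.20 tcp [ 254.  -570.6  201.9] yaw 23.99 F [ 0.03 -0.61  0.62] w 85.5
shift m [ 0.5219 -0.3266 -0.0326] spin -1.3615
```

Emit:
step_arm(
  targets=[
    {"tx": 0.522,"ty": -0.327,"tz": -0.033,"spin": -1.3615,"grip": 0.06},
    {"tx": 0.522,"ty": -0.327,"tz": -0.033,"spin": -1.3615,"grip": 0.06},
    {"tx": 0.522,"ty": -0.327,"tz": -0.033,"spin": -1.3615,"grip": 0.06},
    {"tx": 0.522,"ty": -0.327,"tz": -0.033,"spin": -1.3615,"grip": 0.06},
    {"tx": 0.522,"ty": -0.327,"tz": -0.033,"spin": -1.3615,"grip": 0.06},
    {"tx": 0.522,"ty": -0.327,"tz": -0.033,"spin": -1.3615,"grip": 0.06},
    {"tx": 0.522,"ty": -0.327,"tz": -0.033,"spin": -1.3615,"grip": 0.06},
    {"tx": 0.522,"ty": -0.327,"tz": -0.033,"spin": -1.3615,"grip": 0.06},
    {"tx": 0.522,"ty": -0.327,"tz": -0.033,"spin": -1.3615,"grip": 0.06},
    {"tx": 0.522,"ty": -0.327,"tz": -0.033,"spin": -1.3615,"grip": 0.06},
    {"tx": 0.522,"ty": -0.327,"tz": -0.033,"spin": -1.3615,"grip": 0.06},
    {"tx": 0.522,"ty": -0.327,"tz": -0.033,"spin": -1.3615,"grip": 0.06},
  ],
)

```text
t: 1.2
tcp_pos: [533.6, -154.8, 229.5]
tool_rot: [3.141, 0.0, 1.786]
contact_force: [1.0, -1.0, -0.6]
width: 59.8
```

Run:
```python
from h import *
plan(598,-60,235,102)
```

```text
t 1.20 tcp [ 533.6 -154.8  229.5] yaw 102.35 F [ 1.05 -0.97 -0.6 ] w 59.8
shift m [ 0.0788  0.0831 -0.0055] spin 0.0061
```

Emit:
step_arm(
  targets=[
    {"tx": 0.026,"ty": 0.028,"tz": -0.002},
    {"tx": 0.052,"ty": 0.055,"tz": -0.004},
    {"tx": 0.079,"ty": 0.083,"tz": -0.0055},
    {"tx": 0.079,"ty": 0.083,"tz": -0.0055},
    {"tx": 0.079,"ty": 0.083,"tz": -0.0055},
  ],
)

```text
validation failed for argument at $.ta...
```

Run:
```python
from h import *
f=grab('wrist'); cv2.imwrite('pics/w1.png',f['img']); plan(599,-59.7,116,102)
I=f['img'].astype(int);H=cloud(f)[...,2]
m=((I.max(2)<50)&(H>120)&(H<160)).astype(np.uint8)
for c in cv2.findContours(m,0,2)[0]:
    if cv2.contourArea(c)>300:
        w=np.array([onz(f,p[0][0],p[0][1],142)[:2] for p in c],np.float32); print(cv2.boundingRect(c),cv2.minAreaRect(w))
```

```text
t 1.25 tcp [ 537.3 -148.3  230.1] yaw 102.35 F [-0.92  4.57  0.96] w 60.3
shift m [0.0729 0.0787 0.1147] spin 0.006
(412, 230, 25, 71) ((617.0249633789062, -162.3138427734375), (15.912676811218262, 56.97315979003906), 11.319514274597168)
(420, 57, 26, 135) ((595.3656616210938, -57.78208923339844), (16.243560791015625, 98.24671936035156), 11.457961082458496)
```

View pics/w1.png

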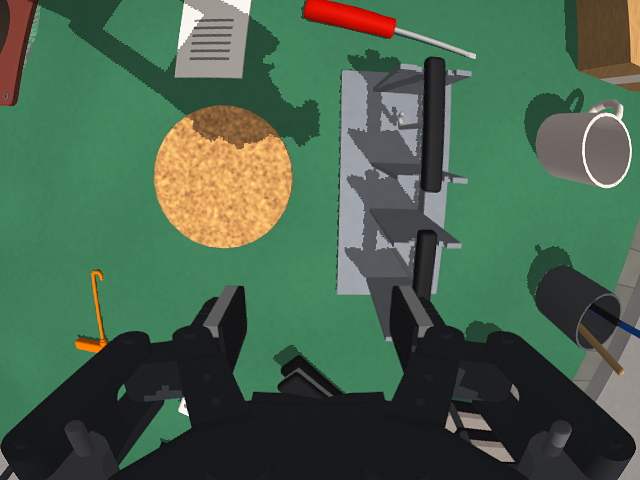

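The wrist view shows the hook's bar at (433,124) with its J at (402,120), matching the earlier fix. The move was refused, so I'll resend it with every field filled.

Emit:
step_arm(
  targets=[
    {"tx": 0.026,"ty": 0.028,"tz": -0.002,"spin": 0.006,"grip": 0.06},
    {"tx": 0.05,"ty": 0.053,"tz": -0.004,"spin": 0.006,"grip": 0.06},
    {"tx": 0.073,"ty": 0.078,"tz": -0.005,"spin": 0.006,"grip": 0.06},
    {"tx": 0.073,"ty": 0.078,"tz": -0.005,"spin": 0.006,"grip": 0.06},
    {"tx": 0.073,"ty": 0.078,"tz": -0.005,"spin": 0.006,"grip": 0.06},
  ],
)

```text
t: 1.67
tcp_pos: [594.4, -67.7, 233.9]
tool_rot: [-3.141, -0.0, 1.777]
contact_force: [-0.1, -0.2, 0.8]
width: 59.9
```

Run:
```python
from h import *
f=grab('wrist'); plan(598,-59.5,117,102)
I=f['img'].astype(int);H=cloud(f)[...,2]
m=((I.max(2)<50)&(H>120)&(H<160)).astype(np.uint8)
for c in cv2.findContours(m,0,2)[0]:
    if cv2.contourArea(c)>300:
        w=np.array([onz(f,p[0][0],p[0][1],142)[:2] for p in c],np.float32); print(cv2.boundingRect(c),cv2.minAreaRect(w))
```

```text
t 1.72 tcp [593.8 -68.9 233.8] yaw 101.73 F [ 0.03 -0.05 -0.15] w 60.2
shift m [0.0083 0.0062 0.1168] spin -0.0046
(317, 313, 17, 85) ((621.8252563476562, -173.21884155273438), (13.284518241882324, 86.40167236328125), 11.84240436553955)
(317, 151, 20, 132) ((597.4915771484375, -56.76026153564453), (13.510025024414062, 98.35852813720703), 11.870140075683594)
```

Emit:
step_arm(
  targets=[
    {"tx": 0.0087,"ty": 0.006,"tz": 0.0,"spin": -0.004,"grip": 0.06},
    {"tx": 0.0087,"ty": 0.006,"tz": 0.01,"spin": -0.004,"grip": 0.06},
    {"tx": 0.0087,"ty": 0.006,"tz": 0.035,"spin": -0.004,"grip": 0.06},
    {"tx": 0.0087,"ty": 0.006,"tz": 0.065,"spin": -0.004,"grip": 0.06},
    {"tx": 0.0087,"ty": 0.006,"tz": 0.095,"spin": -0.004,"grip": 0.06},
    {"tx": 0.0087,"ty": 0.006,"tz": 0.11,"spin": -0.004,"grip": 0.06},
    {"tx": 0.0087,"ty": 0.006,"tz": 0.117,"spin": -0.004,"grip": 0.06},
    {"tx": 0.0087,"ty": 0.006,"tz": 0.117,"spin": -0.004,"grip": 0.06},
    {"tx": 0.0087,"ty": 0.006,"tz": 0.117,"spin": -0.004,"grip": 0.06},
  ],
  force=90,
)

```text
t: 2.47
tcp_pos: [598.2, -60.0, 117.7]
tool_rot: [3.141, 0.0, 1.778]
contact_force: [0.9, 0.2, -0.1]
width: 59.8
```

Emit:
step_arm(
  targets=[
    {"tx": 0.0,"ty": 0.0,"tz": 0.0,"spin": 0.0,"grip": 0.02},
    {"tx": 0.0,"ty": 0.0,"tz": 0.0,"spin": 0.0,"grip": 0.005},
    {"tx": 0.0,"ty": 0.0,"tz": 0.0,"spin": 0.0,"grip": 0.005},
    {"tx": 0.0,"ty": 0.0,"tz": 0.0,"spin": 0.0,"grip": 0.005},
    {"tx": 0.0,"ty": 0.0,"tz": 0.0,"spin": 0.0,"grip": 0.005},
    {"tx": 0.0,"ty": 0.0,"tz": 0.0,"spin": 0.0,"grip": 0.005},
    {"tx": 0.0,"ty": 0.0,"tz": 0.0,"spin": 0.0,"grip": 0.005},
    {"tx": 0.0,"ty": 0.0,"tz": 0.0,"spin": 0.0,"grip": 0.005},
    {"tx": 0.0,"ty": 0.0,"tz": 0.0,"spin": 0.0,"grip": 0.005},
  ],
  force=90,
)

```text
t: 3.22
tcp_pos: [598.2, -59.4, 117.3]
tool_rot: [-3.142, 0.0, 1.778]
contact_force: [0.7, -0.1, 0.2]
width: 4.9
```

Run:
```python
from h import *
f=grab('wrist'); S=grab('scene'); out=np.zeros((480,800,3),np.uint8)
out[:,:400]=f['img'][:,120:520]; out[:,400:]=cv2.resize(S['img'][200:400,250:417],(400,480)); cv2.imwrite('pics/w2.png',out); plan(598,-59.5,117,102)
```

```text
t 3.32 tcp [598.1 -59.4 117.3] yaw 101.89 F [ 0.57  0.37 -0.05] w 4.9
shift m [-0.0001 -0.0001  0.0003] spin -0.0019
```

View pics/w2.png

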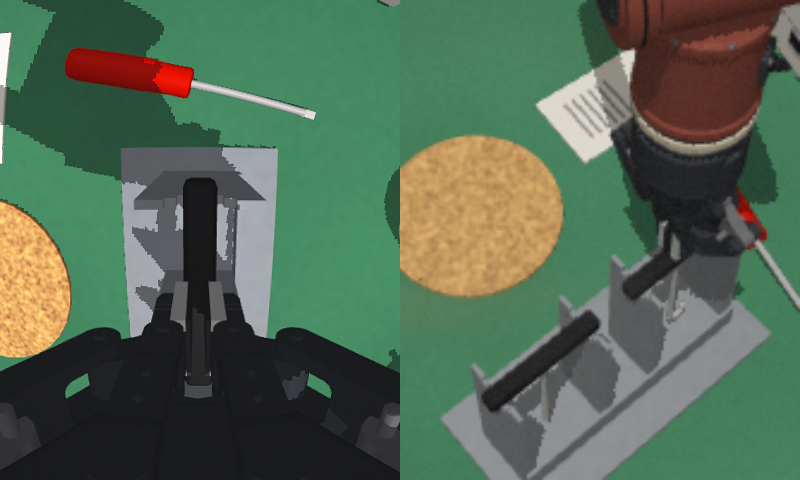

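Emit:
step_arm(
  targets=[
    {"tx": 0.0,"ty": 0.0,"tz": 0.0,"spin": 0.0,"grip": 0.0},
    {"tx": 0.0,"ty": 0.0,"tz": 0.0,"spin": 0.0,"grip": 0.0},
    {"tx": 0.0,"ty": 0.0,"tz": 0.0,"spin": 0.0,"grip": 0.0},
  ],
  force=90,
)

```text
t: 3.57
tcp_pos: [598.1, -59.4, 117.3]
tool_rot: [-3.142, -0.0, 1.778]
contact_force: [0.1, 0.1, -0.9]
width: 0.2
```

Run:
```python
from h import *
f=grab('wrist'); im=cv2.resize(f['img'][250:410,240:400],(600,600),interpolation=2); im=cv2.convertScaleAbs(im,alpha=2.0,beta=20); cv2.imwrite('pics/w3.png',im); plan(598,-59.5,117,102)
P=cloud(f)
for r in (210,240,270,290,310,330,360,375): print(r,[tuple(P[r,c].round(0)) for c in (305,320,335)])
```

```text
t 3.62 tcp [598.1 -59.4 117.3] yaw 101.89 F [ 0.85 -0.24  0.7 ] w 0.3
shift m [-0.0001 -0.0002  0.0003] spin -0.002
210 [(np.float64(584.0), np.float64(-22.0), np.float64(143.0)), (np.float64(590.0), np.float64(-21.0), np.float64(142.0)), (np.float64(596.0), np.float64(-20.0), np.float64(141.0))]
240 [(np.float64(587.0), np.float64(-34.0), np.float64(141.0)), (np.float64(593.0), np.float64(-33.0), np.float64(143.0)), (np.float64(599.0), np.float64(-32.0), np.float64(140.0))]
270 [(np.float64(589.0), np.float64(-48.0), np.float64(141.0)), (np.float64(595.0), np.float64(-46.0), np.float64(142.0)), (np.float64(602.0), np.float64(-45.0), np.float64(140.0))]
290 [(np.float64(590.0), np.float64(-49.0), np.float64(158.0)), (np.float64(596.0), np.float64(-48.0), np.float64(158.0)), (np.float64(601.0), np.float64(-46.0), np.float64(160.0))]
310 [(np.float64(591.0), np.float64(-49.0), np.float64(176.0)), (np.float64(596.0), np.float64(-48.0), np.float64(176.0)), (np.float64(600.0), np.float64(-47.0), np.float64(176.0))]
330 [(np.float64(591.0), np.float64(-48.0), np.float64(191.0)), (np.float64(596.0), np.float64(-51.0), np.float64(183.0)), (np.float64(600.0), np.float64(-45.0), np.float64(192.0))]
360 [(np.float64(591.0), np.float64(-48.0), np.float64(207.0)), (np.float64(598.0), np.float64(-61.0), np.float64(185.0)), (np.float64(598.0), np.float64(-42.0), np.float64(214.0))]
375 [(np.float64(592.0), np.float64(-52.0), np.float64(208.0)), (np.float64(600.0), np.float64(-69.0), np.float64(184.0)), (np.float64(599.0), np.float64(-46.0), np.float64(215.0))]
```

View pics/w3.png

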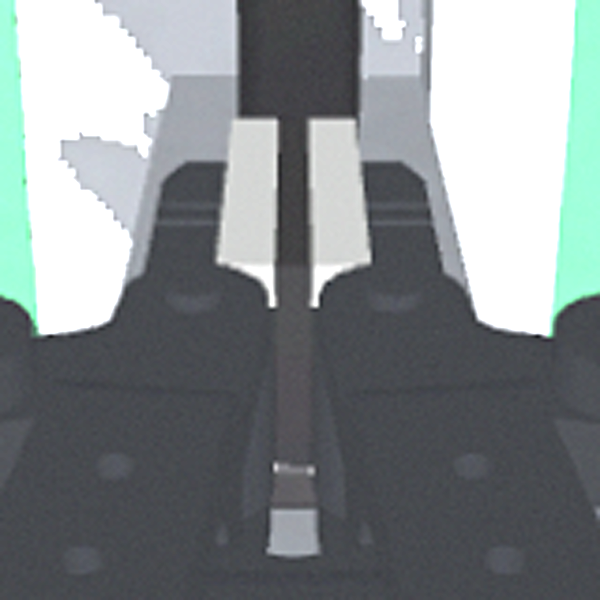

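The close-up shows the shut pads lying over the bar (pad ends at row ~281, z≈150), not beside it: nothing has been gripped, and the tips seem higher than the reported TCP. I'll back off and measure where the fingertips really are.

Emit:
step_arm(
  targets=[
    {"tx": 0.0,"ty": 0.0,"tz": -0.025,"spin": 0.0,"grip": 0.0},
    {"tx": 0.0,"ty": 0.0,"tz": -0.055,"spin": 0.0,"grip": 0.0},
    {"tx": 0.0,"ty": 0.0,"tz": -0.08,"spin": 0.0,"grip": 0.0},
    {"tx": 0.0,"ty": 0.0,"tz": -0.08,"spin": 0.0,"grip": 0.0},
    {"tx": 0.0,"ty": 0.0,"tz": -0.08,"spin": 0.0,"grip": 0.0},
  ],
)

```text
t: 4.03
tcp_pos: [599.6, -59.7, 199.8]
tool_rot: [3.137, 0.002, 1.778]
contact_force: [-0.8, 0.4, -0.4]
width: 0.2
```

Run:
```python
from h import *
f=grab('wrist'); S=grab('scene')
out=np.zeros((600,800,3),np.uint8); out[:400,:400]=cv2.resize(f['img'][200:400,220:420],(400,400)); out[:,400:]=cv2.resize(S['img'][150:390,260:420],(400,600)); 
cv2.imwrite('pics/w4.png',out); s=env.read_state(); plan(598,-59.5,117,102)
p=s['tcp_pos']; c=f['R']@(p-f['C'])
print('cam C',f['C'],'tcp in cam',c, 'tool->cam', f['C']-p)
th=np.arctan2(np.hypot(c[0],c[1]),c[2]); print('proj', np.array([f['cx'],f['cy']])+f['f']*th*c[:2]/np.hypot(*c[:2]))
P=cloud(f)
for r in range(230,340,8): print(r,[tuple(int(q) for q in P[r,c]) for c in (300,308,314,320,326,334,342)])
```

```text
t 4.13 tcp [597.6 -59.3 196.5] yaw 101.89 F [ 0.51 -0.24 -0.32] w 0.0
shift m [-0.0003  0.0004  0.0795] spin -0.0019
cam C [583.75261264   7.18728851 371.26844463] tcp in cam [ -1.02771598  18.73448213 186.56378708] tool->cam [-13.87687094  66.46436399 174.77987425]
proj [315.75398513 275.02518945]
230 [(587, -87, 6), (590, -50, 142), (594, -50, 142), (598, -49, 142), (602, -48, 141), (620, -79, 6), (628, -78, 6)]
238 [(588, -95, 6), (591, -56, 141), (595, -55, 142), (599, -54, 141), (603, -53, 142), (622, -88, 6), (630, -86, 6)]
246 [(590, -98, 23), (592, -61, 142), (596, -60, 141), (600, -60, 141), (604, -59, 140), (622, -91, 25), (629, -89, 25)]
254 [(591, -98, 49), (594, -66, 142), (597, -65, 142), (601, -64, 142), (605, -64, 140), (621, -91, 49), (628, -90, 48)]
262 [(591, -96, 74), (595, -72, 141), (598, -71, 142), (602, -70, 143), (606, -70, 140), (620, -91, 71), (626, -89, 73)]
270 [(592, -97, 92), (596, -77, 143), (600, -77, 141), (603, -75, 142), (607, -75, 140), (619, -91, 91), (625, -90, 92)]
278 [(593, -97, 109), (597, -82, 143), (601, -82, 141), (605, -81, 142), (609, -
[... 211 characters left out ...]
, -48, 245), (596, -47, 245), (599, -47, 244), (601, -46, 245), (606, -49, 236)]
302 [(589, -49, 252), (592, -48, 253), (594, -47, 253), (596, -47, 252), (598, -47, 252), (601, -46, 252), (605, -50, 243)]
310 [(590, -49, 258), (592, -48, 258), (594, -48, 258), (596, -47, 259), (598, -47, 258), (601, -47, 258), (605, -50, 250)]
318 [(590, -48, 265), (592, -48, 264), (594, -48, 264), (596, -47, 264), (598, -47, 264), (600, -46, 265), (605, -50, 256)]
326 [(590, -48, 271), (592, -46, 272), (595, -49, 266), (597, -49, 266), (598, -46, 272), (600, -46, 271), (602, -43, 274)]
334 [(590, -47, 276), (592, -47, 277), (595, -53, 265), (597, -52, 265), (598, -46, 275), (600, -46, 276), (602, -45, 277)]
```

View pics/w4.png

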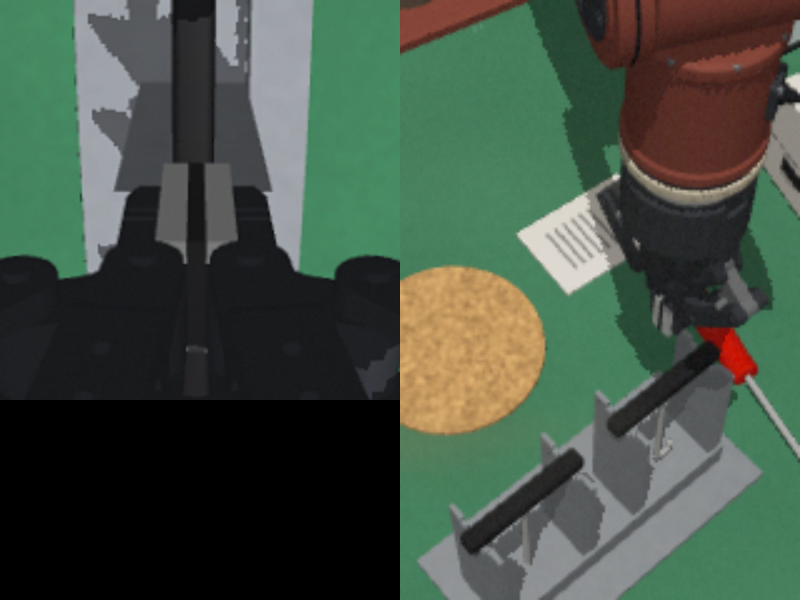

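Shut fingertips appear near z≈233 while the TCP reads 196.5. I'll check against the scene camera before correcting.

Run:
```python
from h import *
S=grab('scene'); p=env.read_state()['tcp_pos']; print(p)
for z in (0,19,36):
    c=S['R']@(p+[0,0,z]-S['C']); print(z,'proj',S['f']*c[:2]/c[2]+[S['cx'],S['cy']])
P=cloud(S)
for v in range(262,296,3): print(v,[tuple(int(q) for q in P[v,u]) for u in (358,361,364,367,370)])
```

```text
[597.24991716 -59.1908577  195.80661502]
0 proj [367.13093979 287.59236048]
19 proj [367.82556794 281.87601503]
36 proj [368.46838815 276.58601569]
262 [(585, -74, 271), (591, -72, 277), (595, -69, 281), (609, -74, 304), (615, -73, 312)]
265 [(450, 21, -1), (592, -72, 271), (597, -70, 276), (610, -75, 298), (616, -73, 305)]
268 [(458, 16, 1), (587, -68, 252), (596, -69, 264), (605, -70, 278), (616, -73, 296)]
271 [(465, 12, 2), (593, -72, 253), (598, -70, 260), (607, -71, 273), (610, -67, 275)]
274 [(470, 9, 0), (592, -71, 243), (598, -69, 251), (605, -69, 260), (613, -69, 270)]
277 [(477, 5, 1), (594, -71, 236), (599, -69, 243), (605, -68, 249), (607, -63, 248)]
280 [(482, 2, 0), (486, 7, 0), (599, -69, 232), (604, -67, 239), (609, -64, 243)]
283 [(487, 0, -2), (491, 4, -1), (496, 8, 2), (604, -66, 228), (609, -64, 234)]
286 [(495, -5, 0), (500, -1, 5), (501, 5, 0), (504, 10, 0), (563, -27, 122)]
289 [(501, -8, -1), (504, -3, -1), (507, 2, -1), (508, 8, -4), (564, -27, 113)]
292 [(508, -13, 1), (510, -6, -1), (513, -1, -1), (516, 4, -1), (565, -27, 103)]
295 [(513, -16, -1), (516, -10, 0), (518, -4, -3), (522, 0, -2), (565, -26, 90)]
```

Both cameras agree: the real fingertips sit about 32 mm above the reported TCP. I'll use that offset (grasp at reported z ≈ 84).

Emit:
step_arm(
  targets=[
    {"tx": 0.0,"ty": 0.0005,"tz": 0.0,"spin": 0.0,"grip": 0.06},
    {"tx": 0.0,"ty": 0.0005,"tz": 0.015,"spin": 0.0,"grip": 0.06},
    {"tx": 0.0,"ty": 0.0005,"tz": 0.03,"spin": 0.0,"grip": 0.06},
    {"tx": 0.0,"ty": 0.0005,"tz": 0.04,"spin": 0.0,"grip": 0.06},
    {"tx": 0.0,"ty": 0.0005,"tz": 0.055,"spin": 0.0,"grip": 0.06},
    {"tx": 0.0,"ty": 0.0005,"tz": 0.07,"spin": 0.0,"grip": 0.06},
    {"tx": 0.0,"ty": 0.0005,"tz": 0.085,"spin": 0.0,"grip": 0.06},
    {"tx": 0.0,"ty": 0.0005,"tz": 0.1,"spin": 0.0,"grip": 0.06},
    {"tx": 0.0,"ty": 0.0005,"tz": 0.108,"spin": 0.0,"grip": 0.06},
    {"tx": 0.0,"ty": 0.0005,"tz": 0.112,"spin": 0.0,"grip": 0.06},
    {"tx": 0.0,"ty": 0.0005,"tz": 0.112,"spin": 0.0,"grip": 0.06},
  ],
)

```text
t: 5.1
tcp_pos: [597.7, -59.1, 83.9]
tool_rot: [-3.139, -0.001, 1.778]
contact_force: [-0.7, -0.6, 0.1]
width: 60.1
```

Emit:
step_arm(
  targets=[
    {"tx": 0.0,"ty": 0.0,"tz": 0.0,"spin": 0.0,"grip": 0.03},
    {"tx": 0.0,"ty": 0.0,"tz": 0.0,"spin": 0.0,"grip": 0.02},
    {"tx": 0.0,"ty": 0.0,"tz": 0.0,"spin": 0.0,"grip": 0.005},
    {"tx": 0.0,"ty": 0.0,"tz": 0.0,"spin": 0.0,"grip": 0.005},
    {"tx": 0.0,"ty": 0.0,"tz": 0.0,"spin": 0.0,"grip": 0.005},
    {"tx": 0.0,"ty": 0.0,"tz": 0.0,"spin": 0.0,"grip": 0.005},
    {"tx": 0.0,"ty": 0.0,"tz": 0.0,"spin": 0.0,"grip": 0.005},
    {"tx": 0.0,"ty": 0.0,"tz": 0.0,"spin": 0.0,"grip": 0.005},
  ],
  force=90,
)

```text
t: 5.77
tcp_pos: [599.5, -59.5, 86.6]
tool_rot: [3.14, 0.001, 1.778]
contact_force: [-0.4, 0.3, 6.0]
width: 12.2
```

Run:
```python
from h import *
plan(598,-59.5,160,102)
```

```text
t 5.77 tcp [599.5 -59.5  86.6] yaw 101.89 F [-0.41  0.29  5.98] w 12.2
shift m [ 0.0002 -0.0013 -0.0734] spin -0.0019
```

Emit:
step_arm(
  targets=[
    {"tx": 0.0,"ty": 0.0,"tz": -0.005,"spin": 0.0,"grip": 0.005},
    {"tx": 0.0,"ty": 0.0,"tz": -0.015,"spin": 0.0,"grip": 0.005},
    {"tx": 0.0,"ty": 0.0,"tz": -0.025,"spin": 0.0,"grip": 0.005},
    {"tx": 0.0,"ty": 0.0,"tz": -0.035,"spin": 0.0,"grip": 0.005},
    {"tx": 0.0,"ty": 0.0,"tz": -0.035,"spin": 0.0,"grip": 0.005},
    {"tx": 0.0,"ty": 0.0,"tz": -0.035,"spin": 0.0,"grip": 0.005},
  ],
)

```text
t: 6.27
tcp_pos: [599.5, -59.5, 121.8]
tool_rot: [3.139, 0.001, 1.778]
contact_force: [-0.1, -0.3, -1.5]
width: 12.4
```

Run:
```python
from h import *
f=grab('wrist'); S=grab('scene')
out=np.zeros((600,800,3),np.uint8); out[:400,:400]=cv2.resize(f['img'][200:400,220:420],(400,400)); out[:,400:]=cv2.resize(S['img'][170:410,260:420],(400,600)); 
cv2.imwrite('pics/w5.png',out); plan(598,-59.5,117,102)
P=cloud(f)
for r in range(190,300,10): print(r,[tuple(int(q) for q in P[r,c]) for c in (310,320,330)])
```

```text
t 6.37 tcp [598.5 -59.2 120.2] yaw 101.89 F [ 0.    0.03 -1.2 ] w 12.3
shift m [-0.0002 -0.0005  0.0032] spin -0.0019
190 [(585, -9, 175), (588, -8, 175), (591, -8, 174)]
200 [(586, -12, 177), (589, -11, 178), (592, -11, 177)]
210 [(586, -15, 177), (589, -14, 177), (592, -13, 178)]
220 [(587, -18, 176), (590, -17, 177), (593, -17, 177)]
230 [(587, -21, 178), (591, -21, 177), (594, -20, 177)]
240 [(588, -25, 177), (591, -24, 178), (594, -23, 178)]
250 [(589, -28, 176), (592, -27, 178), (595, -27, 177)]
260 [(590, -32, 176), (593, -31, 177), (596, -30, 178)]
270 [(590, -34, 178), (593, -34, 178), (597, -33, 177)]
280 [(591, -38, 177), (594, -38, 177), (597, -37, 177)]
290 [(592, -42, 177), (595, -41, 177), (598, -40, 177)]
```

View pics/w5.png

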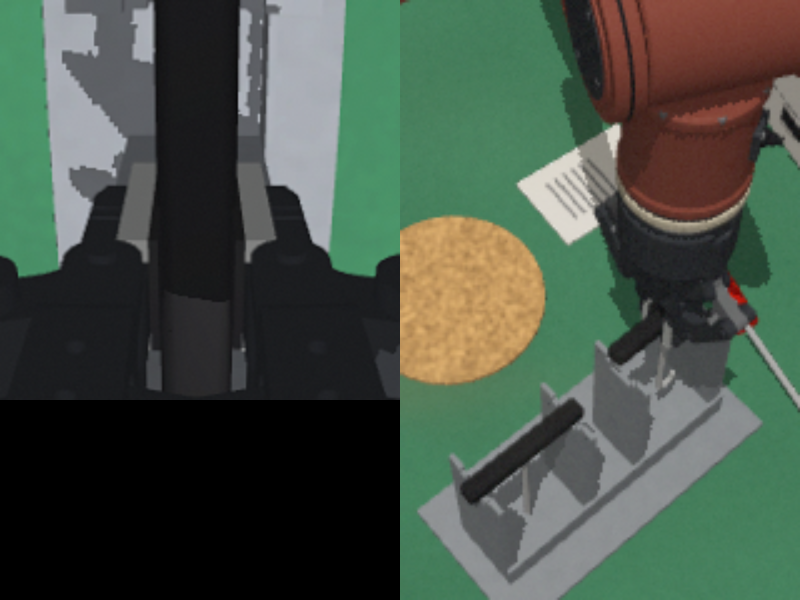

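Hook gripped and hanging level (bar top at z=177 along its length, 1.2 N). Raise it clear and carry it over to the bay's -y side.

Emit:
step_arm(
  targets=[
    {"tx": 0.0,"ty": 0.0,"tz": -0.02,"spin": 0.0,"grip": 0.005},
    {"tx": 0.0,"ty": 0.0,"tz": -0.05,"spin": 0.0,"grip": 0.005},
    {"tx": 0.0,"ty": 0.0,"tz": -0.08,"spin": 0.0,"grip": 0.005},
    {"tx": 0.0,"ty": 0.0,"tz": -0.105,"spin": 0.0,"grip": 0.005},
    {"tx": 0.02,"ty": -0.003,"tz": -0.105,"spin": 0.03,"grip": 0.005},
    {"tx": 0.05,"ty": -0.007,"tz": -0.105,"spin": 0.06,"grip": 0.005},
    {"tx": 0.08,"ty": -0.012,"tz": -0.105,"spin": 0.09,"grip": 0.005},
    {"tx": 0.11,"ty": -0.016,"tz": -0.105,"spin": 0.12,"grip": 0.005},
    {"tx": 0.14,"ty": -0.02,"tz": -0.105,"spin": 0.15,"grip": 0.005},
    {"tx": 0.17,"ty": -0.025,"tz": -0.105,"spin": 0.18,"grip": 0.005},
    {"tx": 0.2,"ty": -0.029,"tz": -0.105,"spin": 0.21,"grip": 0.005},
    {"tx": 0.23,"ty": -0.034,"tz": -0.105,"spin": 0.24,"grip": 0.005},
  ],
)

```text
t: 7.37
tcp_pos: [516.9, 159.9, 224.6]
tool_rot: [-3.14, 0.0, 1.537]
contact_force: [-0.3, -0.1, -1.3]
width: 12.5
```

Run:
```python
from h import *
plan(488.6,240,222,86.5)
```

```text
t 7.37 tcp [516.9 159.9 224.6] yaw 88.04 F [-0.27 -0.1  -1.26] w 12.5
shift m [ 0.079  -0.031   0.0026] spin 0.0269
```

Emit:
step_arm(
  targets=[
    {"tx": 0.025,"ty": -0.01,"tz": 0.001,"spin": 0.01,"grip": 0.005},
    {"tx": 0.05,"ty": -0.02,"tz": 0.002,"spin": 0.02,"grip": 0.005},
    {"tx": 0.07,"ty": -0.028,"tz": 0.0025,"spin": 0.027,"grip": 0.005},
    {"tx": 0.079,"ty": -0.031,"tz": 0.0025,"spin": 0.027,"grip": 0.005},
    {"tx": 0.079,"ty": -0.031,"tz": 0.0025,"spin": 0.027,"grip": 0.005},
    {"tx": 0.079,"ty": -0.031,"tz": 0.0025,"spin": 0.027,"grip": 0.005},
    {"tx": 0.079,"ty": -0.031,"tz": 0.0025,"spin": 0.027,"grip": 0.005},
    {"tx": 0.079,"ty": -0.031,"tz": 0.0025,"spin": 0.027,"grip": 0.005},
  ],
)

```text
t: 8.03
tcp_pos: [490.1, 237.6, 222.7]
tool_rot: [-3.142, 0.0, 1.51]
contact_force: [0.5, -0.4, -1.4]
width: 12.7
```

Run:
```python
from h import *
f=grab('wrist'); plan(488.6,240,222,86.5); print(f['C'])
P=cloud(f);H=P[...,2]
c=np.array([491,279,0]); a=np.radians(86.5);ax=np.array([np.cos(a),np.sin(a)]);px=np.array([ax[1],-ax[0]])
q=P[...,:2]-c[:2]; U=q@ax; W=q@px
# mouth edges: raycast boundary at z=118 of region H<112
m=((H<110)&(abs(U)<70)&(abs(W)<50)).astype(np.uint8)
k=max(cv2.findContours(m,0,2)[0],key=cv2.contourArea); w=np.array([onz(f,p[0][0],p[0][1],118)[:2] for p in k],np.float32); print('mouth',cv2.boundingRect(k),cv2.minAreaRect(w))
m2=(H>62)&(H<100)&(abs(U)<40)&(abs(W)<22)
for lo,hi in((40,50),(50,56),(56,62),(62,68),(68,74),(74,80),(80,88),(88,110)):
    s=(H>lo)&(H<hi)&(abs(U)<44)&(abs(W)<26)
    if s.any(): print(lo,hi,s.sum(),'U',np.percentile(U[s],[5,50,95]).round(0),'W',np.percentile(W[s],[5,50,95]).round(0))
x,y,ww,hh=cv2.boundingRect(k); x0=max(0,x-40);y0=max(0,y-40)
im=f['img'][y0:y+hh+60,x0:x+ww+40]; s=min(800/im.shape[1],600/im.shape[0]); cv2.imwrite('pics/w6.png',cv2.convertScaleAbs(cv2.resize(im,None,fx=s,fy=s,interpolation=2),alpha=1.3,beta=10)); print(x0,y0,s)
```

```text
t 8.08 tcp [490.1 237.6 222.8] yaw 86.50 F [ 0.05  0.63 -0.91] w 12.4
shift m [ 0.0023 -0.0016  0.0008] spin 0.0
[492.93661136 305.68775911 394.32218226]
mouth (275, 108, 82, 124) ((489.86688232421875, 281.7967529296875), (93.37854766845703, 59.84671401977539), 86.4822998046875)
56 62 4082 U [-30.  11.  41.] W [-24.  -0.  24.]
62 68 127 U [-13.   4.  41.] W [-23.  -3.  22.]
68 74 73 U [-12.  -9.  -7.] W [-22. -17.  19.]
74 80 71 U [-14. -13. -11.] W [-15.  -3.  14.]
80 88 1 U [-13. -13. -13.] W [7. 7. 7.]
235 68 2.6785714285714284
```

View pics/w6.png

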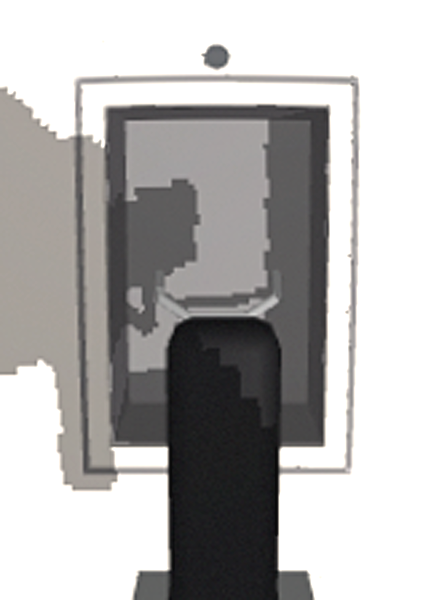

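The wrist view shows the bail's bar around (316,184) leaning to -y, about 13 mm off centre, with the hook's handle just on its -y side and nearly in line. Now a check of the relative alignment and the lamp's top height.

Run:
```python
from h import *
f=grab('wrist'); s=env.read_state(); P=cloud(f);H=P[...,2]
a=np.radians(86.5);ax=np.array([np.cos(a),np.sin(a)]);px=np.array([ax[1],-ax[0]]);c=np.array([490.6,279.6])
U=(P[...,:2]-c)@ax; W=(P[...,:2]-c)@px
def uw(p): return ((p[:2]-c)@ax).round(1),((p[:2]-c)@px).round(1)
print('tcp',s['tcp_pos'].round(1),uw(s['tcp_pos']))
k=(H>105)&(H<130)&(abs(U)<75)&(abs(W)<60); print('proj top z',np.median(H[k]))
k=(abs(U-20)<15)&(abs(W)<15)&(H<90); print('lamp z',np.percentile(H[k],[10,50,90]))
k=(H>255)&(H<300)&(f['img'].max(2)<60)&(abs(W)<12)
vs,us=np.nonzero(k); r=vs.min(); print('bar top z',np.median(H[k]),'end row',r)
z=np.median(H[k])
for row in (r+6,r+15,r+30):
    cc=us[vs==row]; print('hook bar',row,cc.min(),cc.max(),uw(onz(f,cc.min(),row,z)),uw(onz(f,cc.max(),row,z)))
print('end',uw(onz(f,318,r,z)))
for (u,v) in ((235+188/2.6786,68+316/2.6786),(235+250/2.6786,68+314/2.6786)):
    print('bail bar ends',uw(onz(f,u,v,78)))
for (u,v) in ((235+160/2.6786,68+295/2.6786),(235+280/2.6786,68+297/2.6786)):
    print('bail leg',uw(onz(f,u,v,60)))
```

```text
tcp [490.  237.7 222.8] (np.float64(-41.8), np.float64(2.0))
proj top z 118.31585435814958
lamp z [59.41566769 60.3626571  61.36852289]
bar top z 278.4016207684652 end row 186
hook bar 192 299 337 (np.float64(9.2), np.float64(-5.1)) (np.float64(9.2), np.float64(6.9))
hook bar 201 297 339 (np.float64(6.3), np.float64(-5.8)) (np.float64(6.4), np.float64(7.5))
hook bar 216 297 339 (np.float64(1.5), np.float64(-5.8)) (np.float64(1.5), np.float64(7.6))
end (np.float64(11.1), np.float64(0.9))
bail bar ends (np.float64(-14.9), np.float64(-9.8))
bail bar ends (np.float64(-14.2), np.float64(10.0))
bail leg (np.float64(-10.0), np.float64(-19.9))
bail leg (np.float64(-10.7), np.float64(20.6))
```

The measured lamp top is z≈60 (the text's numbers give 52), while the projector top reads a correct 118. So I'll feel for it: down on the bail's -y side to ~69 first, then in 1 mm steps.

Emit:
step_arm(
  targets=[
    {"tx": 0.0,"ty": -0.001,"tz": 0.01,"spin": 0.0,"grip": 0.005},
    {"tx": 0.0,"ty": -0.001,"tz": 0.025,"spin": 0.0,"grip": 0.005},
    {"tx": 0.0,"ty": -0.001,"tz": 0.04,"spin": 0.0,"grip": 0.005},
    {"tx": 0.0,"ty": -0.001,"tz": 0.055,"spin": 0.0,"grip": 0.005},
    {"tx": 0.0,"ty": -0.001,"tz": 0.068,"spin": 0.0,"grip": 0.005},
    {"tx": 0.0,"ty": -0.001,"tz": 0.078,"spin": 0.0,"grip": 0.005},
    {"tx": 0.0,"ty": -0.001,"tz": 0.083,"spin": 0.0,"grip": 0.005},
    {"tx": 0.0,"ty": -0.001,"tz": 0.085,"spin": 0.0,"grip": 0.005},
    {"tx": 0.0,"ty": -0.001,"tz": 0.085,"spin": 0.0,"grip": 0.005},
    {"tx": 0.0,"ty": -0.001,"tz": 0.085,"spin": 0.0,"grip": 0.005},
  ],
)

```text
t: 8.97
tcp_pos: [489.1, 239.0, 138.6]
tool_rot: [3.141, -0.0, 1.511]
contact_force: [0.2, 0.4, -0.6]
width: 12.4
```

Emit:
step_arm(
  targets=[
    {"tx": 0.0,"ty": 0.0,"tz": 0.001,"spin": 0.0,"grip": 0.005},
    {"tx": 0.0,"ty": 0.0,"tz": 0.002,"spin": 0.0,"grip": 0.005},
    {"tx": 0.0,"ty": 0.0,"tz": 0.003,"spin": 0.0,"grip": 0.005},
    {"tx": 0.0,"ty": 0.0,"tz": 0.004,"spin": 0.0,"grip": 0.005},
    {"tx": 0.0,"ty": 0.0,"tz": 0.004,"spin": 0.0,"grip": 0.005},
  ],
)

```text
t: 9.38
tcp_pos: [488.5, 238.8, 133.7]
tool_rot: [-3.141, 0.0, 1.511]
contact_force: [-0.4, 0.6, -1.8]
width: 12.7
```

Emit:
step_arm(
  targets=[
    {"tx": 0.0,"ty": 0.0,"tz": 0.001,"spin": 0.0,"grip": 0.005},
    {"tx": 0.0,"ty": 0.0,"tz": 0.002,"spin": 0.0,"grip": 0.005},
    {"tx": 0.0,"ty": 0.0,"tz": 0.003,"spin": 0.0,"grip": 0.005},
    {"tx": 0.0,"ty": 0.0,"tz": 0.003,"spin": 0.0,"grip": 0.005},
  ],
)

```text
t: 9.72
tcp_pos: [488.4, 238.7, 130.5]
tool_rot: [-3.141, 0.0, 1.511]
contact_force: [0.3, -0.2, -0.9]
width: 12.5
```

Emit:
step_arm(
  targets=[
    {"tx": 0.0,"ty": 0.0,"tz": 0.001,"spin": 0.0,"grip": 0.005},
    {"tx": 0.0,"ty": 0.0,"tz": 0.002,"spin": 0.0,"grip": 0.005},
    {"tx": 0.0,"ty": 0.0,"tz": 0.002,"spin": 0.0,"grip": 0.005},
  ],
)

```text
t: 9.97
tcp_pos: [488.4, 238.7, 128.6]
tool_rot: [-3.141, 0.0, 1.511]
contact_force: [0.6, 0.1, -1.3]
width: 12.5
```

Emit:
step_arm(
  targets=[
    {"tx": 0.0,"ty": 0.0,"tz": 0.001,"spin": 0.0,"grip": 0.005},
    {"tx": 0.0,"ty": 0.0,"tz": 0.002,"spin": 0.0,"grip": 0.005},
    {"tx": 0.0,"ty": 0.0,"tz": 0.002,"spin": 0.0,"grip": 0.005},
  ],
)

```text
t: 10.22
tcp_pos: [488.4, 238.7, 126.6]
tool_rot: [-3.141, 0.0, 1.511]
contact_force: [-0.3, 0.6, -0.3]
width: 12.4
```

Emit:
step_arm(
  targets=[
    {"tx": 0.0,"ty": 0.0,"tz": 0.001,"spin": 0.0,"grip": 0.005},
    {"tx": 0.0,"ty": 0.0,"tz": 0.0015,"spin": 0.0,"grip": 0.005},
    {"tx": 0.0,"ty": 0.0,"tz": 0.0015,"spin": 0.0,"grip": 0.005},
  ],
)

```text
t: 10.47
tcp_pos: [488.5, 238.7, 125.2]
tool_rot: [-3.141, 0.0, 1.511]
contact_force: [0.8, 0.2, -1.0]
width: 12.4
```

Run:
```python
from h import *
plan(488.4,238.7,125,86.5)
f=grab('top');plan(488.4,238.7,125,86.5)
```

```text
t 10.47 tcp [488.5 238.7 125.2] yaw 86.59 F [ 0.79  0.16 -0.98] w 12.4
shift m [-0.     -0.0001  0.0002] spin 0.0016
t 10.52 tcp [488.5 238.8 125.3] yaw 86.59 F [-0.32  0.71 -0.92] w 12.8
shift m [-0.0001 -0.0001  0.0003] spin 0.0016
```

Emit:
step_arm(
  targets=[
    {"tx": 0.0,"ty": 0.0,"tz": 0.001,"spin": 0.0,"grip": 0.005},
    {"tx": 0.0,"ty": 0.0,"tz": 0.002,"spin": 0.0,"grip": 0.005},
    {"tx": 0.0,"ty": 0.0,"tz": 0.002,"spin": 0.0,"grip": 0.005},
  ],
)

```text
t: 10.77
tcp_pos: [488.4, 238.8, 123.1]
tool_rot: [-3.141, 0.0, 1.511]
contact_force: [0.1, 0.6, -1.9]
width: 12.3
```

Emit:
step_arm(
  targets=[
    {"tx": 0.0,"ty": 0.0,"tz": 0.001,"spin": 0.0,"grip": 0.005},
    {"tx": 0.0,"ty": 0.0,"tz": 0.0015,"spin": 0.0,"grip": 0.005},
    {"tx": 0.0,"ty": 0.0,"tz": 0.0015,"spin": 0.0,"grip": 0.005},
  ],
)

```text
t: 11.02
tcp_pos: [488.4, 238.7, 121.6]
tool_rot: [-3.141, 0.0, 1.511]
contact_force: [0.7, 0.2, -1.4]
width: 12.4
```

Emit:
step_arm(
  targets=[
    {"tx": 0.0,"ty": 0.0,"tz": 0.001,"spin": 0.0,"grip": 0.005},
    {"tx": 0.0,"ty": 0.0,"tz": 0.0015,"spin": 0.0,"grip": 0.005},
    {"tx": 0.0,"ty": 0.0,"tz": 0.0015,"spin": 0.0,"grip": 0.005},
  ],
)

```text
t: 11.27
tcp_pos: [488.9, 238.9, 120.9]
tool_rot: [3.141, -0.0, 1.511]
contact_force: [-0.3, 0.1, 1.4]
width: 12.7
```

Emit:
step_arm(
  targets=[
    {"tx": 0.0,"ty": 0.0,"tz": 0.001,"spin": 0.0,"grip": 0.005},
    {"tx": 0.0,"ty": 0.0,"tz": 0.0015,"spin": 0.0,"grip": 0.005},
    {"tx": 0.0,"ty": 0.0,"tz": 0.0015,"spin": 0.0,"grip": 0.005},
  ],
)

```text
t: 11.52
tcp_pos: [489.6, 239.1, 120.7]
tool_rot: [3.139, -0.001, 1.511]
contact_force: [-1.6, -1.1, 8.2]
width: 12.4
```

Contact felt at tool z ≈ 121 — the lamp top is at 52 as stated. Rise 3 mm above it and sweep under the bail bar.

Emit:
step_arm(
  targets=[
    {"tx": 0.0,"ty": 0.0,"tz": -0.003,"spin": 0.0,"grip": 0.005},
    {"tx": 0.0,"ty": 0.0,"tz": -0.0055,"spin": 0.0,"grip": 0.005},
    {"tx": 0.0,"ty": 0.0,"tz": -0.0055,"spin": 0.0,"grip": 0.005},
    {"tx": 0.003,"ty": 0.0,"tz": -0.0055,"spin": 0.0,"grip": 0.005},
    {"tx": 0.006,"ty": 0.0,"tz": -0.0055,"spin": 0.0,"grip": 0.005},
    {"tx": 0.009,"ty": 0.0,"tz": -0.0055,"spin": 0.0,"grip": 0.005},
    {"tx": 0.012,"ty": 0.0,"tz": -0.0055,"spin": 0.0,"grip": 0.005},
    {"tx": 0.014,"ty": 0.0,"tz": -0.0055,"spin": 0.0,"grip": 0.005},
    {"tx": 0.014,"ty": 0.0,"tz": -0.0055,"spin": 0.0,"grip": 0.005},
  ],
)

```text
t: 12.27
tcp_pos: [489.3, 253.3, 124.2]
tool_rot: [-3.141, -0.0, 1.512]
contact_force: [0.2, -0.5, -1.1]
width: 12.5
```

Emit:
step_arm(
  targets=[
    {"tx": 0.003,"ty": 0.0,"tz": 0.0,"spin": 0.0,"grip": 0.005},
    {"tx": 0.006,"ty": 0.0,"tz": 0.0,"spin": 0.0,"grip": 0.005},
    {"tx": 0.009,"ty": 0.0,"tz": 0.0,"spin": 0.0,"grip": 0.005},
    {"tx": 0.011,"ty": 0.0,"tz": 0.0,"spin": 0.0,"grip": 0.005},
    {"tx": 0.011,"ty": 0.0,"tz": 0.0,"spin": 0.0,"grip": 0.005},
  ],
)

```text
t: 12.68
tcp_pos: [490.2, 264.1, 124.4]
tool_rot: [3.141, -0.0, 1.512]
contact_force: [0.7, -0.4, -1.2]
width: 12.4
```

Emit:
step_arm(
  targets=[
    {"tx": 0.003,"ty": 0.0,"tz": 0.0,"spin": 0.0,"grip": 0.005},
    {"tx": 0.006,"ty": 0.0,"tz": 0.0,"spin": 0.0,"grip": 0.005},
    {"tx": 0.008,"ty": 0.0,"tz": 0.0,"spin": 0.0,"grip": 0.005},
    {"tx": 0.008,"ty": 0.0,"tz": 0.0,"spin": 0.0,"grip": 0.005},
  ],
)

```text
t: 13.02
tcp_pos: [490.6, 272.3, 124.4]
tool_rot: [3.142, -0.0, 1.512]
contact_force: [0.4, -0.6, -0.2]
width: 12.5
```

Run:
```python
from h import *
plan(491,275,125,86.5)
f=grab('wrist')
cv2.imwrite('pics/w7.png',cv2.convertScaleAbs(cv2.resize(f['img'][60:300,200:440],(560,560),interpolation=2),alpha=1.3,beta=10))
plan(491,275,125,86.5)
```

```text
t 13.02 tcp [490.6 272.3 124.4] yaw 86.61 F [ 0.44 -0.62 -0.17] w 12.5
shift m [ 0.0028  0.0003 -0.0006] spin 0.0019
t 13.07 tcp [490.5 272.1 124.3] yaw 86.61 F [-0.24 -0.77 -0.78] w 12.2
shift m [ 0.0029  0.0003 -0.0007] spin 0.002
```

A steady -0.6 N along y says the shank is pushing the bail. Lift gently and feel.

Emit:
step_arm(
  targets=[
    {"tx": 0.0,"ty": 0.0,"tz": -0.003,"spin": 0.0,"grip": 0.005},
    {"tx": 0.0,"ty": 0.0,"tz": -0.006,"spin": 0.0,"grip": 0.005},
    {"tx": 0.0,"ty": 0.0,"tz": -0.009,"spin": 0.0,"grip": 0.005},
    {"tx": 0.0,"ty": 0.0,"tz": -0.012,"spin": 0.0,"grip": 0.005},
    {"tx": 0.0,"ty": 0.0,"tz": -0.015,"spin": 0.0,"grip": 0.005},
    {"tx": 0.0,"ty": 0.0,"tz": -0.018,"spin": 0.0,"grip": 0.005},
    {"tx": 0.0,"ty": 0.0,"tz": -0.02,"spin": 0.0,"grip": 0.005},
    {"tx": 0.0,"ty": 0.0,"tz": -0.022,"spin": 0.0,"grip": 0.005},
    {"tx": 0.0,"ty": 0.0,"tz": -0.024,"spin": 0.0,"grip": 0.005},
    {"tx": 0.0,"ty": 0.0,"tz": -0.024,"spin": 0.0,"grip": 0.005},
  ],
  force=110,
)

```text
t: 13.9
tcp_pos: [490.7, 271.9, 148.7]
tool_rot: [3.141, -0.0, 1.511]
contact_force: [-0.1, -1.4, -1.6]
width: 11.4
```

Emit:
step_arm(
  targets=[
    {"tx": 0.0,"ty": 0.0,"tz": -0.002,"spin": 0.0,"grip": 0.005},
    {"tx": 0.0,"ty": 0.0,"tz": -0.004,"spin": 0.0,"grip": 0.005},
    {"tx": 0.0,"ty": 0.0,"tz": -0.006,"spin": 0.0,"grip": 0.005},
    {"tx": 0.0,"ty": 0.0,"tz": -0.008,"spin": 0.0,"grip": 0.005},
    {"tx": 0.0,"ty": 0.0,"tz": -0.01,"spin": 0.0,"grip": 0.005},
    {"tx": 0.0,"ty": 0.0,"tz": -0.01,"spin": 0.0,"grip": 0.005},
  ],
)

```text
t: 14.4
tcp_pos: [489.8, 271.4, 157.3]
tool_rot: [-3.14, 0.001, 1.511]
contact_force: [0.9, 0.0, -15.8]
width: 11.1
```

Hooked: 15.8 N pull. Draw it on up steadily.

Emit:
step_arm(
  targets=[
    {"tx": 0.0,"ty": 0.0,"tz": -0.003,"spin": 0.0,"grip": 0.005},
    {"tx": 0.0,"ty": 0.0,"tz": -0.006,"spin": 0.0,"grip": 0.005},
    {"tx": 0.0,"ty": 0.0,"tz": -0.009,"spin": 0.0,"grip": 0.005},
    {"tx": 0.0,"ty": 0.0,"tz": -0.012,"spin": 0.0,"grip": 0.005},
    {"tx": 0.0,"ty": 0.0,"tz": -0.015,"spin": 0.0,"grip": 0.005},
    {"tx": 0.0,"ty": 0.0,"tz": -0.018,"spin": 0.0,"grip": 0.005},
    {"tx": 0.0,"ty": 0.0,"tz": -0.021,"spin": 0.0,"grip": 0.005},
    {"tx": 0.0,"ty": 0.0,"tz": -0.024,"spin": 0.0,"grip": 0.005},
    {"tx": 0.0,"ty": 0.0,"tz": -0.027,"spin": 0.0,"grip": 0.005},
    {"tx": 0.0,"ty": 0.0,"tz": -0.03,"spin": 0.0,"grip": 0.005},
    {"tx": 0.0,"ty": 0.0,"tz": -0.03,"spin": 0.0,"grip": 0.005},
  ],
)

```text
t: 15.32
tcp_pos: [491.4, 272.1, 190.1]
tool_rot: [3.139, -0.001, 1.511]
contact_force: [-0.0, 0.6, -4.4]
width: 11.2
```

Emit:
step_arm(
  targets=[
    {"tx": 0.0,"ty": 0.0,"tz": -0.004,"spin": 0.0,"grip": 0.005},
    {"tx": 0.0,"ty": 0.0,"tz": -0.009,"spin": 0.0,"grip": 0.005},
    {"tx": 0.0,"ty": 0.0,"tz": -0.015,"spin": 0.0,"grip": 0.005},
    {"tx": 0.0,"ty": 0.0,"tz": -0.022,"spin": 0.0,"grip": 0.005},
    {"tx": 0.0,"ty": 0.0,"tz": -0.029,"spin": 0.0,"grip": 0.005},
    {"tx": 0.0,"ty": 0.0,"tz": -0.036,"spin": 0.0,"grip": 0.005},
    {"tx": 0.0,"ty": 0.0,"tz": -0.043,"spin": 0.0,"grip": 0.005},
    {"tx": 0.0,"ty": 0.0,"tz": -0.05,"spin": 0.0,"grip": 0.005},
    {"tx": 0.0,"ty": 0.0,"tz": -0.056,"spin": 0.0,"grip": 0.005},
    {"tx": 0.0,"ty": 0.0,"tz": -0.06,"spin": 0.0,"grip": 0.005},
    {"tx": 0.0,"ty": 0.0,"tz": -0.06,"spin": 0.0,"grip": 0.005},
  ],
)

```text
t: 16.23
tcp_pos: [491.1, 272.0, 249.8]
tool_rot: [3.14, -0.001, 1.511]
contact_force: [-0.4, 0.2, -4.0]
width: 11.2
```

Emit:
step_arm(
  targets=[
    {"tx": 0.0,"ty": 0.0,"tz": -0.004,"spin": 0.0,"grip": 0.005},
    {"tx": 0.0,"ty": 0.0,"tz": -0.009,"spin": 0.0,"grip": 0.005},
    {"tx": 0.0,"ty": 0.0,"tz": -0.015,"spin": 0.0,"grip": 0.005},
    {"tx": 0.0,"ty": 0.0,"tz": -0.022,"spin": 0.0,"grip": 0.005},
    {"tx": 0.0,"ty": 0.0,"tz": -0.029,"spin": 0.0,"grip": 0.005},
    {"tx": 0.0,"ty": 0.0,"tz": -0.036,"spin": 0.0,"grip": 0.005},
    {"tx": 0.0,"ty": 0.0,"tz": -0.042,"spin": 0.0,"grip": 0.005},
    {"tx": 0.0,"ty": 0.0,"tz": -0.047,"spin": 0.0,"grip": 0.005},
    {"tx": 0.0,"ty": 0.0,"tz": -0.05,"spin": 0.0,"grip": 0.005},
    {"tx": 0.0,"ty": 0.0,"tz": -0.05,"spin": 0.0,"grip": 0.005},
    {"tx": 0.0,"ty": 0.0,"tz": -0.05,"spin": 0.0,"grip": 0.005},
    {"tx": 0.0,"ty": 0.0,"tz": -0.05,"spin": 0.0,"grip": 0.005},
  ],
)

```text
t: 17.23
tcp_pos: [490.3, 271.6, 297.8]
tool_rot: [-3.141, 0.0, 1.511]
contact_force: [0.3, -0.1, -3.9]
width: 11.0
```

Run:
```python
from h import *
plan(423,-152,300,86.5)
f=grab('wrist');S=grab('scene')
out=np.zeros((600,800,3),np.uint8); out[:400,:400]=cv2.resize(f['img'][60:360,170:470],(400,400)); out[:,400:]=cv2.resize(S['img'][40:280,400:560],(400,600))
cv2.imwrite('pics/w8.png',out)
P=cloud(f)
print([[tuple(P[r,c].round(0)) for c in (300,320,340)] for r in (140,160,180,200)])
```

```text
t 17.23 tcp [490.3 271.6 297.8] yaw 86.59 F [ 0.29 -0.13 -3.89] w 11.0
shift m [-0.4269 -0.042  -0.002 ] spin 0.0016
[[(np.float64(476.0), np.float64(339.0), np.float64(118.0)), (np.float64(495.0), np.float64(338.0), np.float64(120.0)), (np.float64(514.0), np.float64(337.0), np.float64(117.0))], [(np.float64(472.0), np.float64(317.0), np.float64(61.0)), (np.float64(494.0), np.float64(315.0), np.float64(60.0)), (np.float64(516.0), np.float64(314.0), np.float64(60.0))], [(np.float64(478.0), np.float64(310.0), np.float64(197.0)), (np.float64(493.0), np.float64(308.0), np.float64(195.0)), (np.float64(508.0), np.float64(308.0), np.float64(195.0))], [(np.float64(477.0), np.float64(295.0), np.float64(198.0)), (np.float64(492.0), np.float64(294.0), np.float64(197.0)), (np.float64(507.0), np.float64(293.0), np.float64(197.0))]]
```

View pics/w8.png

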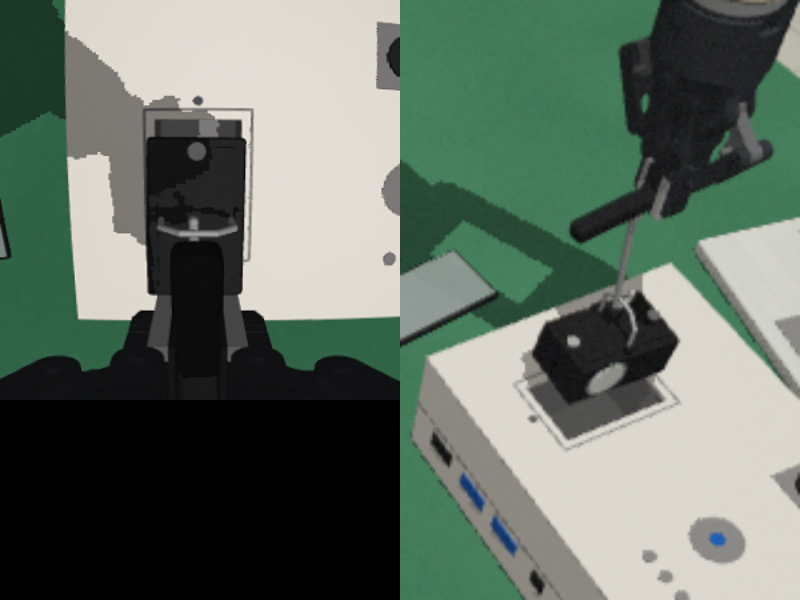

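The picture shows the lamp hanging level from the hook, clear above the bay. Now carry it gently to the mat.

Emit:
step_arm(
  targets=[
    {"tx": -0.002,"ty": 0.0,"tz": 0.0,"spin": 0.0,"grip": 0.005},
    {"tx": -0.006,"ty": -0.001,"tz": 0.0,"spin": 0.0,"grip": 0.005},
    {"tx": -0.012,"ty": -0.001,"tz": 0.0,"spin": 0.0,"grip": 0.005},
    {"tx": -0.02,"ty": -0.002,"tz": 0.0,"spin": 0.0,"grip": 0.005},
    {"tx": -0.03,"ty": -0.003,"tz": 0.0,"spin": 0.0,"grip": 0.005},
    {"tx": -0.041,"ty": -0.004,"tz": 0.0,"spin": 0.0,"grip": 0.005},
    {"tx": -0.053,"ty": -0.005,"tz": 0.0,"spin": 0.0,"grip": 0.005},
    {"tx": -0.065,"ty": -0.006,"tz": 0.0,"spin": 0.0,"grip": 0.005},
    {"tx": -0.077,"ty": -0.007,"tz": 0.0,"spin": 0.0,"grip": 0.005},
    {"tx": -0.089,"ty": -0.009,"tz": 0.0,"spin": 0.0,"grip": 0.005},
    {"tx": -0.101,"ty": -0.01,"tz": 0.0,"spin": 0.0,"grip": 0.005},
    {"tx": -0.113,"ty": -0.011,"tz": 0.0,"spin": 0.0,"grip": 0.005},
  ],
)

```text
t: 18.33
tcp_pos: [472.6, 158.3, 298.4]
tool_rot: [3.141, 0.0, 1.511]
contact_force: [0.2, 0.2, -4.7]
width: 11.3
```

Emit:
step_arm(
  targets=[
    {"tx": -0.012,"ty": -0.001,"tz": 0.0,"spin": 0.0,"grip": 0.005},
    {"tx": -0.024,"ty": -0.002,"tz": 0.0,"spin": 0.0,"grip": 0.005},
    {"tx": -0.036,"ty": -0.003,"tz": 0.0,"spin": 0.0,"grip": 0.005},
    {"tx": -0.048,"ty": -0.004,"tz": 0.0,"spin": 0.0,"grip": 0.005},
    {"tx": -0.06,"ty": -0.006,"tz": 0.0,"spin": 0.0,"grip": 0.005},
    {"tx": -0.072,"ty": -0.007,"tz": 0.0,"spin": 0.0,"grip": 0.005},
    {"tx": -0.084,"ty": -0.008,"tz": 0.0,"spin": 0.0,"grip": 0.005},
    {"tx": -0.096,"ty": -0.009,"tz": 0.0,"spin": 0.0,"grip": 0.005},
    {"tx": -0.108,"ty": -0.01,"tz": 0.0,"spin": 0.0,"grip": 0.005},
    {"tx": -0.12,"ty": -0.011,"tz": 0.0,"spin": 0.0,"grip": 0.005},
    {"tx": -0.132,"ty": -0.013,"tz": 0.0,"spin": 0.0,"grip": 0.005},
    {"tx": -0.144,"ty": -0.014,"tz": 0.0,"spin": 0.0,"grip": 0.005},
  ],
)

```text
t: 19.33
tcp_pos: [449.8, 15.5, 298.4]
tool_rot: [-3.142, 0.0, 1.511]
contact_force: [0.1, 0.7, -4.2]
width: 11.3
```

Emit:
step_arm(
  targets=[
    {"tx": -0.012,"ty": -0.001,"tz": 0.0,"spin": 0.0,"grip": 0.005},
    {"tx": -0.024,"ty": -0.002,"tz": 0.0,"spin": 0.0,"grip": 0.005},
    {"tx": -0.036,"ty": -0.003,"tz": 0.0,"spin": 0.0,"grip": 0.005},
    {"tx": -0.047,"ty": -0.004,"tz": 0.0,"spin": 0.0,"grip": 0.005},
    {"tx": -0.057,"ty": -0.006,"tz": 0.0,"spin": 0.0,"grip": 0.005},
    {"tx": -0.067,"ty": -0.007,"tz": 0.0,"spin": 0.0,"grip": 0.005},
    {"tx": -0.077,"ty": -0.008,"tz": 0.0,"spin": 0.0,"grip": 0.005},
    {"tx": -0.087,"ty": -0.009,"tz": 0.0,"spin": 0.0,"grip": 0.005},
    {"tx": -0.097,"ty": -0.01,"tz": 0.0,"spin": 0.0,"grip": 0.005},
    {"tx": -0.107,"ty": -0.011,"tz": 0.0,"spin": 0.0,"grip": 0.005},
    {"tx": -0.117,"ty": -0.012,"tz": 0.0,"spin": 0.0,"grip": 0.005},
    {"tx": -0.126,"ty": -0.012,"tz": 0.0,"spin": 0.0,"grip": 0.005},
  ],
)

```text
t: 20.33
tcp_pos: [430.6, -109.5, 298.3]
tool_rot: [-3.141, 0.0, 1.511]
contact_force: [-0.1, -0.5, -4.6]
width: 11.2
```

Run:
```python
from h import *
plan(423,-160,298,86.5)
```

```text
t 20.33 tcp [ 430.6 -109.5  298.3] yaw 86.58 F [-0.06 -0.53 -4.6 ] w 11.2
shift m [-0.0509 -0.0046  0.0004] spin 0.0014
```

Emit:
step_arm(
  targets=[
    {"tx": -0.009,"ty": -0.001,"tz": 0.0,"spin": 0.0,"grip": 0.005},
    {"tx": -0.018,"ty": -0.002,"tz": 0.0,"spin": 0.0,"grip": 0.005},
    {"tx": -0.026,"ty": -0.002,"tz": 0.0,"spin": 0.0,"grip": 0.005},
    {"tx": -0.034,"ty": -0.003,"tz": 0.0,"spin": 0.0,"grip": 0.005},
    {"tx": -0.04,"ty": -0.004,"tz": 0.0,"spin": 0.0,"grip": 0.005},
    {"tx": -0.045,"ty": -0.004,"tz": 0.0,"spin": 0.0,"grip": 0.005},
    {"tx": -0.049,"ty": -0.0045,"tz": 0.0,"spin": 0.0,"grip": 0.005},
    {"tx": -0.051,"ty": -0.0045,"tz": 0.0,"spin": 0.0,"grip": 0.005},
    {"tx": -0.051,"ty": -0.0045,"tz": 0.0,"spin": 0.0,"grip": 0.005},
    {"tx": -0.051,"ty": -0.0045,"tz": 0.0,"spin": 0.0,"grip": 0.005},
    {"tx": -0.051,"ty": -0.0045,"tz": 0.0,"spin": 0.0,"grip": 0.005},
  ],
)

```text
t: 21.25
tcp_pos: [423.4, -158.8, 298.4]
tool_rot: [3.141, -0.0, 1.512]
contact_force: [0.9, 0.2, -4.3]
width: 11.1
```

```bash
cat > m.py <<'E'
from h import *
f=grab('wrist'); P=cloud(f);I=f['img'].astype(int); H=P[...,2]; s=env.read_state()
hsv=cv2.cvtColor(f['img'],cv2.COLOR_BGR2HSV)
near=np.hypot(P[...,0]-423,P[...,1]+155)<75
lt=s['tcp_pos'][2]-103
m=(near&(abs(H-lt)<16)).astype(np.uint8)
k=max(cv2.findContours(m,0,2)[0],key=cv2.contourArea)
mm=np.zeros_like(m);cv2.drawContours(mm,[k],-1,1,-1); b=(mm>0)&(abs(H-lt)<16); Q=P[b]; zt=np.median(Q[:,2])
A=np.c_[Q[:,:2]-Q[:,:2].mean(0),np.ones(len(Q))]; co=np.linalg.lstsq(A,Q[:,2],rcond=None)[0]
print('lamp top z',zt,'slope',co[:2].round(3),'box(z)',cv2.minAreaRect(Q[:,:2].astype(np.float32)))
g=((hsv[...,0]>8)&(hsv[...,0]<25)&(hsv[...,1]>90)&(H<15)&(H>-5)).astype(np.uint8)
pts=np.concatenate([c for c in cv2.findContours(g,0,1)[0] if cv2.contourArea(c)>200])
hull=cv2.convexHull(pts); w=np.array([onz(f,p[0][0],p[0][1],6)[:2] for p in hull],np.float32); print('mat circle',cv2.minEnclosingCircle(w))
k=(f['img'].max(2)<60)&(H>lt+120)&(H<lt+170)&(np.hypot(P[...,0]-s['tcp_pos'][0],P[...,1]-s['tcp_pos'][1])<60)
v,u=np.nonzero(k); r=P[v,u]; 
if len(r): print('hook bar top z',[np.median(r[abs(v-vv)<8][:,2]).round(1) for vv in (v.min()+10,v.min()+30,v.min()+50)],'end row',v.min(),onz(f,np.median(u[v<v.min()+4]),v.min(),np.median(r[:,2])).round(1))
plan(423,-160,298,86.5)
E
python3 m.py
```

```text
lamp top z 198.2433591215921 slope [-0.046 -0.027] box(z) ((421.3299865722656, -153.05934143066406), (92.7574234008789, 56.09088134765625), 87.0103530883789)
mat circle ((422.0777282714844, -150.8245391845703), 79.73321533203125)
hook bar top z [np.float64(349.6), np.float64(351.3), np.float64(349.9)] end row 241 [ 424.1 -125.   349. ]
t 21.30 tcp [ 423.4 -158.7  298.4] yaw 86.62 F [ 0.6   0.09 -3.9 ] w 11.2
shift m [-0.0013 -0.0003  0.0004] spin 0.002
```

Lamp (421.3,−153.1), size matching, over the mat centre (422.1,−150.8). Underside at z≈156, so 150 mm to go down.

Emit:
step_arm(
  targets=[
    {"tx": 0.0,"ty": 0.0,"tz": 0.003,"spin": 0.0,"grip": 0.005},
    {"tx": 0.001,"ty": 0.0,"tz": 0.01,"spin": 0.0,"grip": 0.005},
    {"tx": 0.002,"ty": 0.0,"tz": 0.022,"spin": 0.0,"grip": 0.005},
    {"tx": 0.002,"ty": 0.0,"tz": 0.036,"spin": 0.0,"grip": 0.005},
    {"tx": 0.002,"ty": 0.0,"tz": 0.051,"spin": 0.0,"grip": 0.005},
    {"tx": 0.002,"ty": 0.0,"tz": 0.066,"spin": 0.0,"grip": 0.005},
    {"tx": 0.002,"ty": 0.0,"tz": 0.081,"spin": 0.0,"grip": 0.005},
    {"tx": 0.002,"ty": 0.0,"tz": 0.096,"spin": 0.0,"grip": 0.005},
    {"tx": 0.002,"ty": 0.0,"tz": 0.11,"spin": 0.0,"grip": 0.005},
    {"tx": 0.002,"ty": 0.0,"tz": 0.122,"spin": 0.0,"grip": 0.005},
    {"tx": 0.002,"ty": 0.0,"tz": 0.13,"spin": 0.0,"grip": 0.005},
    {"tx": 0.002,"ty": 0.0,"tz": 0.135,"spin": 0.0,"grip": 0.005},
  ],
)

```text
t: 22.3
tcp_pos: [422.6, -156.5, 161.5]
tool_rot: [-3.14, -0.001, 1.511]
contact_force: [0.6, -0.4, -4.6]
width: 10.8
```

Emit:
step_arm(
  targets=[
    {"tx": 0.0,"ty": 0.0,"tz": 0.002,"spin": 0.0,"grip": 0.005},
    {"tx": 0.0,"ty": 0.0,"tz": 0.004,"spin": 0.0,"grip": 0.005},
    {"tx": 0.0,"ty": 0.0,"tz": 0.006,"spin": 0.0,"grip": 0.005},
    {"tx": 0.0,"ty": 0.0,"tz": 0.008,"spin": 0.0,"grip": 0.005},
    {"tx": 0.0,"ty": 0.0,"tz": 0.0095,"spin": 0.0,"grip": 0.005},
    {"tx": 0.0,"ty": 0.0,"tz": 0.011,"spin": 0.0,"grip": 0.005},
    {"tx": 0.0,"ty": 0.0,"tz": 0.011,"spin": 0.0,"grip": 0.005},
  ],
)

```text
t: 22.88
tcp_pos: [423.3, -157.0, 152.2]
tool_rot: [-3.141, -0.0, 1.511]
contact_force: [-0.4, 0.5, -3.2]
width: 11.2
```

Emit:
step_arm(
  targets=[
    {"tx": 0.0,"ty": 0.0,"tz": 0.0015,"spin": 0.0,"grip": 0.005},
    {"tx": 0.0,"ty": 0.0,"tz": 0.003,"spin": 0.0,"grip": 0.005},
    {"tx": 0.0,"ty": 0.0,"tz": 0.0045,"spin": 0.0,"grip": 0.005},
    {"tx": 0.0,"ty": 0.0,"tz": 0.006,"spin": 0.0,"grip": 0.005},
    {"tx": 0.0,"ty": 0.0,"tz": 0.006,"spin": 0.0,"grip": 0.005},
  ],
)

```text
t: 23.3
tcp_pos: [423.7, -157.1, 146.5]
tool_rot: [3.141, 0.0, 1.511]
contact_force: [-0.9, -0.1, -1.4]
width: 11.1
```

Force back to the hook's weight alone: the lamp stands on the mat. Lower the hook off the wire and draw it back in -y.

Emit:
step_arm(
  targets=[
    {"tx": 0.0,"ty": 0.0,"tz": 0.003,"spin": 0.0,"grip": 0.005},
    {"tx": 0.0,"ty": 0.0,"tz": 0.006,"spin": 0.0,"grip": 0.005},
    {"tx": 0.0,"ty": 0.0,"tz": 0.009,"spin": 0.0,"grip": 0.005},
    {"tx": 0.0,"ty": 0.0,"tz": 0.012,"spin": 0.0,"grip": 0.005},
    {"tx": 0.0,"ty": 0.0,"tz": 0.015,"spin": 0.0,"grip": 0.005},
    {"tx": 0.0,"ty": 0.0,"tz": 0.015,"spin": 0.0,"grip": 0.005},
  ],
)

```text
t: 23.8
tcp_pos: [422.9, -156.8, 130.4]
tool_rot: [-3.14, -0.001, 1.511]
contact_force: [-0.5, 0.1, -1.2]
width: 11.4
```

Emit:
step_arm(
  targets=[
    {"tx": -0.003,"ty": 0.0,"tz": 0.0,"spin": 0.0,"grip": 0.005},
    {"tx": -0.007,"ty": 0.0,"tz": 0.0,"spin": 0.0,"grip": 0.005},
    {"tx": -0.012,"ty": 0.0,"tz": 0.0,"spin": 0.0,"grip": 0.005},
    {"tx": -0.012,"ty": 0.0,"tz": 0.0,"spin": 0.0,"grip": 0.005},
  ],
)

```text
t: 24.13
tcp_pos: [422.9, -170.1, 131.7]
tool_rot: [3.141, 0.001, 1.511]
contact_force: [-0.2, 0.7, -1.1]
width: 11.1
```

Emit:
step_arm(
  targets=[
    {"tx": -0.005,"ty": 0.0,"tz": 0.0,"spin": 0.0,"grip": 0.005},
    {"tx": -0.01,"ty": 0.0,"tz": 0.0,"spin": 0.0,"grip": 0.005},
    {"tx": -0.015,"ty": 0.0,"tz": 0.0,"spin": 0.0,"grip": 0.005},
    {"tx": -0.02,"ty": 0.0,"tz": 0.0,"spin": 0.0,"grip": 0.005},
    {"tx": -0.022,"ty": 0.0,"tz": 0.0,"spin": 0.0,"grip": 0.005},
    {"tx": -0.022,"ty": 0.0,"tz": 0.0,"spin": 0.0,"grip": 0.005},
  ],
)

```text
t: 24.63
tcp_pos: [421.3, -191.6, 131.4]
tool_rot: [-3.142, 0.0, 1.51]
contact_force: [-0.4, 0.1, -1.8]
width: 11.1
```

Run:
```python
from h import *
plan(423,-160,298,86.5)
f=grab('wrist'); P=cloud(f);H=P[...,2]
c=np.array([422,-151]);a=np.radians(86.5);ax=np.array([np.cos(a),np.sin(a)]);px=np.array([ax[1],-ax[0]])
U=(P[...,:2]-c)@ax;W=(P[...,:2]-c)@px
for lo,hi in((44,52),(52,60),(60,68),(68,75),(75,85)):
    s=(H>lo)&(H<hi)&(abs(U)<60)&(abs(W)<40)
    if s.any(): print(lo,hi,s.sum(),np.percentile(U[s],[2,50,98]).round(1),np.percentile(W[s],[2,50,98]).round(1))
```

```text
t 24.63 tcp [ 421.3 -191.6  131.4] yaw 86.54 F [-0.43  0.09 -1.78] w 11.1
shift m [ 0.0316 -0.0002 -0.1666] spin 0.0008
44 52 9553 [-44.1   3.5  42.8] [-26.3   0.8  27.7]
52 60 169 [-39.4  -1.    4.2] [-24.9   0.9  25.8]
60 68 90 [-40.3 -34.3   0. ] [-19.4  -1.2  20.6]
68 75 138 [-30.7  -3.   -0.6] [-19.5  -1.1  21.1]
75 85 249 [-5.4 -3.2 -1.5] [-12.8   0.8  14.3]
```

Unhooked: the lamp stands centred, bail bar at about −3 mm, hook well clear. Raise the hook and take it back to the stand.

Emit:
step_arm(
  targets=[
    {"tx": 0.0,"ty": 0.0,"tz": -0.01,"spin": 0.0,"grip": 0.005},
    {"tx": 0.0,"ty": 0.0,"tz": -0.03,"spin": 0.0,"grip": 0.005},
    {"tx": 0.0,"ty": 0.0,"tz": -0.055,"spin": 0.0,"grip": 0.005},
    {"tx": 0.0,"ty": 0.0,"tz": -0.08,"spin": 0.0,"grip": 0.005},
    {"tx": 0.0,"ty": 0.0,"tz": -0.1,"spin": 0.0,"grip": 0.005},
    {"tx": 0.012,"ty": 0.015,"tz": -0.105,"spin": -0.04,"grip": 0.005},
    {"tx": 0.03,"ty": 0.037,"tz": -0.105,"spin": -0.08,"grip": 0.005},
    {"tx": 0.05,"ty": 0.06,"tz": -0.105,"spin": -0.12,"grip": 0.005},
    {"tx": 0.07,"ty": 0.084,"tz": -0.105,"spin": -0.16,"grip": 0.005},
    {"tx": 0.09,"ty": 0.108,"tz": -0.105,"spin": -0.2,"grip": 0.005},
    {"tx": 0.11,"ty": 0.132,"tz": -0.105,"spin": -0.24,"grip": 0.005},
    {"tx": 0.125,"ty": 0.15,"tz": -0.105,"spin": -0.268,"grip": 0.005},
  ],
)

```text
t: 25.68
tcp_pos: [580.2, -73.1, 237.1]
tool_rot: [3.141, -0.0, 1.783]
contact_force: [0.0, -0.4, -1.2]
width: 11.2
```

Run:
```python
from h import *
plan(599,-59.4,236,101.9)
```

```text
t 25.68 tcp [580.2 -73.1 237.1] yaw 102.14 F [ 0.02 -0.43 -1.19] w 11.2
shift m [0.0094 0.0212 0.0012] spin 0.0041
```

Emit:
step_arm(
  targets=[
    {"tx": 0.005,"ty": 0.011,"tz": 0.001,"spin": 0.004,"grip": 0.005},
    {"tx": 0.0095,"ty": 0.021,"tz": 0.001,"spin": 0.004,"grip": 0.005},
    {"tx": 0.0095,"ty": 0.021,"tz": 0.001,"spin": 0.004,"grip": 0.005},
    {"tx": 0.0095,"ty": 0.021,"tz": 0.001,"spin": 0.004,"grip": 0.005},
    {"tx": 0.0095,"ty": 0.021,"tz": 0.001,"spin": 0.004,"grip": 0.005},
  ],
)

```text
t: 26.1
tcp_pos: [596.4, -62.3, 235.5]
tool_rot: [-3.141, 0.0, 1.774]
contact_force: [1.1, -0.7, -0.8]
width: 11.1
```

Run:
```python
from h import *
plan(599,-59.4,90.5,101.9)
f=grab('wrist'); S=grab('scene'); P=cloud(f);H=P[...,2]
k=(f['img'].max(2)<60)&(abs(H-288)<12); k[:,:290]=0;k[:,350:]=0
v,u=np.nonzero(k)
for vv in range(v.min()+3,v.min()+60,12):
    q=abs(v-vv)<3; uu=u[q]; zz=np.median(P[v[q],u[q]][:,2]); print(vv,uu.min(),uu.max(),zz.round(1),onz(f,(uu.min()+uu.max())/2,vv,zz).round(1))
print('end',v.min(),onz(f,320,v.min(),287).round(1))
out=np.zeros((600,800,3),np.uint8); out[:400,:400]=cv2.resize(f['img'][100:400,170:470],(400,400)); out[:,400:]=cv2.resize(S['img'][150:390,260:420],(400,600))
cv2.imwrite('pics/w9.png',out)
```

```text
t 26.10 tcp [596.4 -62.3 235.5] yaw 101.66 F [ 1.09 -0.69 -0.76] w 11.1
shift m [0.0023 0.0032 0.145 ] spin -0.0042
244 299 335 281.2 [588.9 -31.6 281.2]
256 297 337 288.4 [589.4 -33.7 288.4]
268 297 337 288.6 [590.2 -37.8 288.6]
280 298 337 287.9 [591.3 -42.3 287.9]
292 299 337 287.3 [592.5 -47.  287.3]
end 241 [589.4 -28.7 287. ]
```

View pics/w9.png

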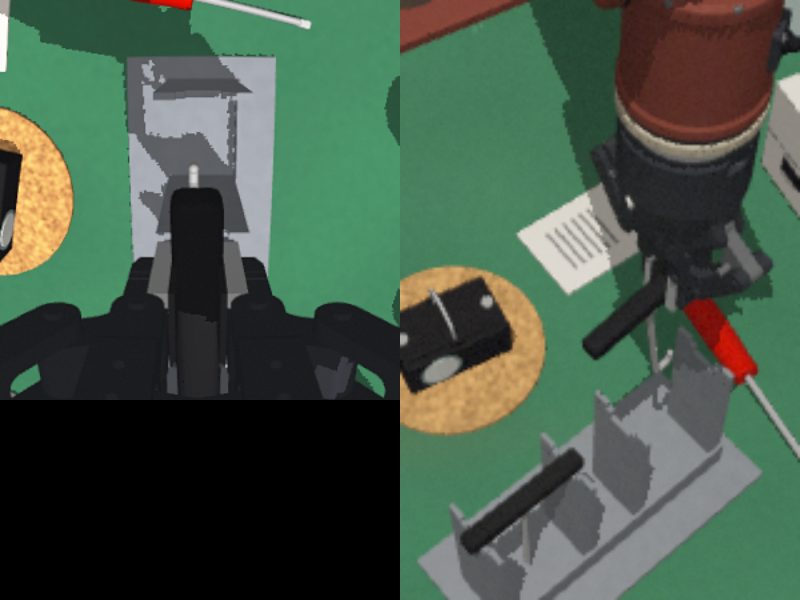

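The picture shows the lamp standing on the mat, and the hook shifted in the grip: its bar end (row 241) is now only ~34 mm ahead of the tool axis, with the J peeking out at (315,229). I'll measure the bar's centre and tilt before hanging it.

Run:
```python
from h import *
f=grab('wrist'); S=grab('scene'); s=env.read_state(); t=s['tcp_pos']; print(t.round(1))
a=s['tool_rot'][2]; ax=np.array([np.cos(a),np.sin(a)]); px=np.array([ax[1],-ax[0]])
def L(P): d=P[...,:2]-t[:2]; return np.stack([d@ax,d@px,P[...,2]],-1)
Q=L(cloud(f)); Qs=L(cloud(S))
for r in range(218,244,3): print(r,[tuple(Q[r,c].round(0).astype(int)) for c in (309,313,316,320)])
# scene: points near hook between z 150..300
def prof(Q,nm,lo,hi,wl):
    m=(abs(Q[...,1])<wl)&(abs(Q[...,0])<80)&(Q[...,2]>lo)&(Q[...,2]<hi)
    return Q[m]
d=(S['img'].max(2)<60)
m=d&(abs(Qs[...,1])<14)&(Qs[...,0]<-12)&(Qs[...,0]>-90)&(Qs[...,2]>255)&(Qs[...,2]<305)
q=Qs[m]; print('bar -y part n',len(q),'U range',np.percentile(q[:,0],[0,2,50,100]).round(1))
for u in range(-75,-15,8):
    k=abs(q[:,0]-u)<4
    if k.sum()>3: print(u,'top z',np.percentile(q[k,2],[50,95]).round(1),'W',np.median(q[k,1]).round(1))
m=(abs(Qs[...,1])<14)&(abs(Qs[...,0])<50)&(Qs[...,2]>145)&(Qs[...,2]<262); q=Qs[m]
for z in range(150,262,12):
    k=abs(q[:,2]-z)<6
    if k.sum(): print('shank z',z,k.sum(),'U',np.percentile(q[k,0],[10,50,90]).round(1),'W',np.median(q[k,1]).round(1))
```

```text
[596.7 -62.2 235.6]
218 [(np.int64(-19), np.int64(-11), np.int64(7)), (np.int64(-20), np.int64(-6), np.int64(5)), (np.int64(-19), np.int64(-3), np.int64(8)), (np.int64(-19), np.int64(2), np.int64(6))]
221 [(np.int64(-23), np.int64(-11), np.int64(5)), (np.int64(-23), np.int64(-6), np.int64(5)), (np.int64(-22), np.int64(-3), np.int64(8)), (np.int64(-23), np.int64(2), np.int64(5))]
224 [(np.int64(-26), np.int64(-11), np.int64(6)), (np.int64(13), np.int64(-4), np.int64(173)), (np.int64(13), np.int64(-2), np.int64(174)), (np.int64(-26), np.int64(2), np.int64(7))]
227 [(np.int64(-29), np.int64(-11), np.int64(7)), (np.int64(11), np.int64(-4), np.int64(174)), (np.int64(11), np.int64(-2), np.int64(174)), (np.int64(-30), np.int64(2), np.int64(5))]
230 [(np.int64(-33), np.int64(-11), np.int64(6)), (np.int64(7), np.int64(-4), np.int64(166)), (np.int64(7), np.int64(-2), np.int64(166)), (np.int64(-33), np.int64(2), np.int64(6))]
233 [(np.int64(-34), np.int64(-10), np.int64(17)), (np.int64(5), np.int64(-4), np.int64(165)), (np.int64(5), np.int64(-2), np.int64(165)), (np.int64(-34), np.int64(2), np.
[... 502 characters left out ...]
np.int64(281)), (np.int64(32), np.int64(0), np.int64(279))]
bar -y part n 390 U range [-69.6 -68.9 -41.2 -12.1]
-67 top z [273.9 276.3] W 1.3
-59 top z [275.7 278.3] W 1.4
-51 top z [277.4 279.4] W 2.8
-43 top z [278.4 280.7] W 2.1
-35 top z [279.8 281.9] W 1.7
-27 top z [280.7 283. ] W 1.8
-19 top z [281.5 284. ] W 0.9
shank z 162 19 U [-5.5  3.1  7.9] W -2.0
shank z 174 15 U [-6.2  7.2 10.5] W -1.9
shank z 186 8 U [-9.4 -8.5 -6.7] W -0.9
shank z 198 8 U [-10.5  -9.   -8.1] W -0.7
shank z 210 9 U [-11.7 -10.5  -8.6] W -0.3
shank z 222 10 U [-14.2 -13.  -12.4] W -0.2
shank z 234 9 U [-16.1 -15.  -13.8] W 0.1
shank z 246 10 U [-17.7 -15.7 -13.8] W 0.4
shank z 258 4 U [-18.1 -17.3 -15.4] W 0.2
```

Hook is tilted 7° in the grip with its bar centre 18.5 mm behind the tool axis. Compensate: shift 21 mm along the bar, lower until the bar meets the notches, then settle it with a light grip.

Emit:
step_arm(
  targets=[
    {"tx": 0.01,"ty": 0.0012,"tz": 0.0,"spin": -0.004,"grip": 0.005},
    {"tx": 0.021,"ty": 0.0025,"tz": 0.0,"spin": -0.004,"grip": 0.005},
    {"tx": 0.021,"ty": 0.0025,"tz": 0.015,"spin": -0.004,"grip": 0.005},
    {"tx": 0.021,"ty": 0.0025,"tz": 0.035,"spin": -0.004,"grip": 0.005},
    {"tx": 0.021,"ty": 0.0025,"tz": 0.055,"spin": -0.004,"grip": 0.005},
    {"tx": 0.021,"ty": 0.0025,"tz": 0.075,"spin": -0.004,"grip": 0.005},
    {"tx": 0.021,"ty": 0.0025,"tz": 0.095,"spin": -0.004,"grip": 0.005},
    {"tx": 0.021,"ty": 0.0025,"tz": 0.11,"spin": -0.004,"grip": 0.005},
    {"tx": 0.021,"ty": 0.0025,"tz": 0.118,"spin": -0.004,"grip": 0.005},
    {"tx": 0.021,"ty": 0.0025,"tz": 0.122,"spin": -0.004,"grip": 0.005},
    {"tx": 0.021,"ty": 0.0025,"tz": 0.122,"spin": -0.004,"grip": 0.005},
    {"tx": 0.021,"ty": 0.0025,"tz": 0.122,"spin": -0.004,"grip": 0.005},
  ],
)

```text
t: 27.3
tcp_pos: [595.9, -40.2, 114.3]
tool_rot: [3.14, 0.0, 1.78]
contact_force: [-0.2, -0.1, -1.2]
width: 11.0
```

```bash
cat > n.py <<'E'
from h import *
plan(594.7,-40.9,100,101.9)
S=grab('scene'); s=env.read_state(); c=np.array([598.3,-59.]); a=np.radians(101.9); ax=np.array([np.cos(a),np.sin(a)]); px=np.array([ax[1],-ax[0]])
Q=cloud(S); d=Q[...,:2]-c; U=d@ax;W=d@px;H=Q[...,2]
m=(S['img'].max(2)<60)&(abs(W)<20)&(U<10)&(U>-70)&(H>125)&(H<170)
print('bar n',m.sum(),'U min',np.percentile(U[m],[0,2]).round(1))
for u in range(-46,6,8):
    k=m&(abs(U-u)<4)
    if k.sum()>3: print(u,'top z',np.percentile(H[k],[50,95]).round(1),'W',np.percentile(W[k],[5,50,95]).round(1))
E
python3 n.py
```

```text
t 27.30 tcp [595.9 -40.2 114.3] yaw 101.96 F [-0.21 -0.09 -1.19] w 11.0
shift m [-0.0005 -0.0014  0.0143] spin 0.0011
bar n 312 U min [-50.7 -49.5]
-46 top z [153. 156.] W [-3.8  3.   7.9]
-38 top z [154.8 156.4] W [-2.9  3.7  8.5]
-30 top z [156.  159.3] W [-2.5  3.4  8.1]
-22 top z [157.1 160.9] W [-3.6  3.4  7.7]
-14 top z [158.1 160.7] W [-3.1  3.1  7.7]
-6 top z [160.  163.2] W [-5.1  3.9  8.1]
2 top z [160.5 163.6] W [-4.3  3.2  7.7]
```

Emit:
step_arm(
  targets=[
    {"tx": -0.001,"ty": -0.001,"tz": 0.004,"spin": 0.0,"grip": 0.005},
    {"tx": -0.002,"ty": -0.001,"tz": 0.008,"spin": 0.0,"grip": 0.005},
    {"tx": -0.002,"ty": -0.001,"tz": 0.011,"spin": 0.0,"grip": 0.005},
    {"tx": -0.002,"ty": -0.001,"tz": 0.014,"spin": 0.0,"grip": 0.005},
    {"tx": -0.002,"ty": -0.001,"tz": 0.014,"spin": 0.0,"grip": 0.005},
  ],
  force=40,
)

```text
t: 27.77
tcp_pos: [595.1, -42.6, 100.0]
tool_rot: [3.141, 0.0, 1.779]
contact_force: [-4.4, 0.8, 7.0]
width: 11.6
```

Emit:
step_arm(
  targets=[
    {"tx": 0.0,"ty": 0.0,"tz": 0.001,"spin": 0.0,"grip": 0.005},
    {"tx": 0.0,"ty": 0.0,"tz": 0.002,"spin": 0.0,"grip": 0.005},
    {"tx": 0.0,"ty": 0.0,"tz": 0.003,"spin": 0.0,"grip": 0.005},
    {"tx": 0.0,"ty": 0.0,"tz": 0.003,"spin": 0.0,"grip": 0.005},
  ],
  force=20,
)

```text
t: 28.1
tcp_pos: [595.4, -42.3, 98.9]
tool_rot: [3.14, 0.0, 1.779]
contact_force: [-7.2, 2.4, 14.8]
width: 11.1
```

Emit:
step_arm(
  targets=[
    {"tx": 0.0,"ty": 0.0,"tz": 0.001,"spin": 0.0,"grip": 0.005},
    {"tx": 0.0,"ty": 0.0,"tz": 0.002,"spin": 0.0,"grip": 0.005},
    {"tx": 0.0,"ty": 0.0,"tz": 0.003,"spin": 0.0,"grip": 0.005},
    {"tx": 0.0,"ty": 0.0,"tz": 0.003,"spin": 0.0,"grip": 0.005},
  ],
  force=20,
)

```text
t: 28.43
tcp_pos: [597.6, -42.5, 97.2]
tool_rot: [3.135, 0.002, 1.78]
contact_force: [-2.7, 3.6, 15.3]
width: 11.2
```

```bash
python3 n.py
```

```text
t 28.43 tcp [597.6 -42.5  97.2] yaw 101.97 F [-2.67  3.61 15.34] w 11.2
shift m [ 0.0022 -0.0025 -0.0028] spin 0.0012
bar n 349 U min [-53.8 -53. ]
-46 top z [140.9 143.5] W [-3.2  3.7  8. ]
-38 top z [141.  144.7] W [-3.4  3.   7.5]
-30 top z [141.7 144. ] W [-4.   2.6  7.8]
-22 top z [143.  145.4] W [-2.8  3.1  8.2]
-14 top z [143.2 145.9] W [-3.6  3.6  8.1]
-6 top z [144.5 147.6] W [-3.2  3.3  8.5]
2 top z [145.1 167. ] W [-4.9  3.7  8.6]
```

The -y end is seated and the bar is over the notches; slope is now small. Release.

Emit:
step_arm(
  targets=[
    {"tx": 0.0,"ty": 0.0,"tz": 0.0,"spin": 0.0,"grip": 0.013},
    {"tx": 0.0,"ty": 0.0,"tz": 0.0,"spin": 0.0,"grip": 0.016},
    {"tx": 0.0,"ty": 0.0,"tz": 0.0,"spin": 0.0,"grip": 0.02},
    {"tx": 0.0,"ty": 0.0,"tz": 0.0,"spin": 0.0,"grip": 0.03},
    {"tx": 0.0,"ty": 0.0,"tz": 0.0,"spin": 0.0,"grip": 0.04},
    {"tx": 0.0,"ty": 0.0,"tz": 0.0,"spin": 0.0,"grip": 0.05},
    {"tx": 0.0,"ty": 0.0,"tz": 0.0,"spin": 0.0,"grip": 0.05},
  ],
)

```text
t: 29.07
tcp_pos: [594.5, -42.6, 92.9]
tool_rot: [-3.141, -0.0, 1.779]
contact_force: [-0.2, 1.4, -0.1]
width: 50.1
```

```bash
python3 n.py
```

```text
t 29.07 tcp [594.5 -42.6  92.9] yaw 101.94 F [-0.18  1.42 -0.1 ] w 50.1
shift m [ 0.0016  0.0006 -0.0071] spin 0.0007
bar n 308 U min [-54.  -53.4]
-46 top z [141.4 144.4] W [-2.5  4.2  9. ]
-38 top z [141.7 143.3] W [-2.8  4.1  8.4]
-30 top z [141.2 143.6] W [-3.6  3.3  8.4]
-22 top z [141.5 144.8] W [-3.2  4.5  8.4]
-14 top z [141.6 143.8] W [-3.1  3.6  8.6]
-6 top z [141.5 143.8] W [-4.2  4.2  8.3]
2 top z [141.6 144.1] W [-3.7  3.9  8.5]
```

Bar is level and seated (top z 141.5 all along). Withdraw straight up and check everything.

Emit:
step_arm(
  targets=[
    {"tx": 0.0,"ty": 0.0,"tz": -0.006,"spin": 0.0,"grip": 0.06},
    {"tx": 0.0,"ty": 0.0,"tz": -0.015,"spin": 0.0,"grip": 0.06},
    {"tx": 0.0,"ty": 0.0,"tz": -0.03,"spin": 0.0,"grip": 0.06},
    {"tx": 0.0,"ty": 0.0,"tz": -0.05,"spin": 0.0,"grip": 0.06},
    {"tx": 0.0,"ty": 0.0,"tz": -0.075,"spin": 0.0,"grip": 0.06},
    {"tx": 0.0,"ty": 0.0,"tz": -0.1,"spin": 0.0,"grip": 0.06},
    {"tx": 0.0,"ty": 0.0,"tz": -0.13,"spin": 0.0,"grip": 0.06},
    {"tx": 0.0,"ty": 0.0,"tz": -0.16,"spin": 0.0,"grip": 0.06},
    {"tx": 0.0,"ty": 0.0,"tz": -0.18,"spin": 0.0,"grip": 0.06},
    {"tx": 0.0,"ty": 0.0,"tz": -0.18,"spin": 0.0,"grip": 0.06},
    {"tx": 0.0,"ty": 0.0,"tz": -0.18,"spin": 0.0,"grip": 0.06},
    {"tx": 0.0,"ty": 0.0,"tz": -0.18,"spin": 0.0,"grip": 0.06},
  ],
)

```text
t: 30.12
tcp_pos: [594.4, -42.5, 273.1]
tool_rot: [-3.141, -0.0, 1.779]
contact_force: [-0.2, -0.2, -1.0]
width: 59.9
```

```bash
python3 n.py
python3 - <<'E'
from h import *
f=grab('wrist'); S=grab('scene'); out=np.zeros((600,800,3),np.uint8)
out[:]=cv2.resize(S['img'][170:440,180:540],(800,600)); cv2.imwrite('pics/final.png',out)
I=S['img'].max(2);P=cloud(S);H=P[...,2]
def rect(m,z,nm):
    k=max(cv2.findContours(m.astype(np.uint8),0,2)[0],key=cv2.contourArea); w=np.array([onz(S,p[0][0],p[0][1],z)[:2] for p in k],np.float32); print(nm,cv2.minAreaRect(w))
m=(I<60)&(H>125)&(H<160); a=m.copy(); a[:,:270]=0;a[:,335:]=0; rect(a,142,'hexkey bar (was 627.1,-187.8)')
a=m.copy();a[:,:335]=0;a[:,400:]=0; rect(a,142,'hook bar (was 601.1,-61.6)')
q=(np.hypot(P[...,0]-423,P[...,1]+151)<70)&(H>40)&(H<56); rect(q,48,'lamp top'); print('lamp top z',np.percentile(H[q],[5,50,95]))
E
```

```text
t 30.12 tcp [594.4 -42.5 273.1] yaw 101.95 F [-0.25 -0.24 -0.97] w 59.9
shift m [0.0015 0.0007 0.1731] spin 0.0008
bar n 307 U min [-53.9 -53.3]
-46 top z [140.6 143.2] W [-2.7  3.8  8.6]
-38 top z [141.1 143.1] W [-3.5  4.2  8.5]
-30 top z [141.5 143.4] W [-3.   3.7  8.5]
-22 top z [141.2 143.5] W [-2.8  4.1  8.5]
-14 top z [141.1 143.7] W [-3.4  3.4  8.5]
-6 top z [141.1 143.3] W [-3.2  3.4  8.6]
2 top z [141.8 144.5] W [-3.7  4.5  8.3]
hexkey bar (was 627.1,-187.8) ((627.0079956054688, -187.94223022460938), (15.842637062072754, 99.29914855957031), 11.609140396118164)
hook bar (was 601.1,-61.6) ((603.45263671875, -64.40762329101562), (15.935094833374023, 101.48238372802734), 12.25350284576416)
lamp top ((426.4463806152344, -154.85769653320312), (92.27799224853516, 62.695064544677734), 88.26952362060547)
lamp top z [43.10160029 47.200762   50.91191934]
```

View pics/final.png

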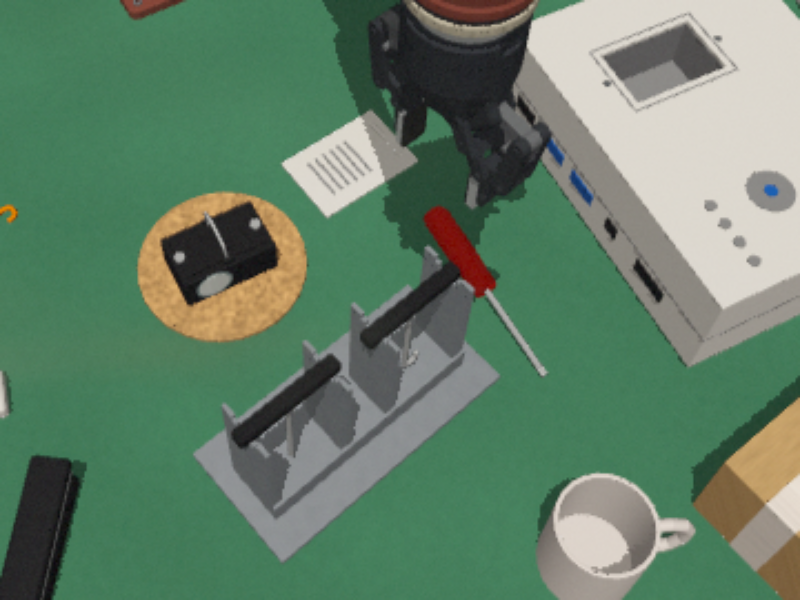

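The final view shows the lamp upright on the mat, the hook hanging in its cradle, the hexkey unmoved and the gripper clear. Handing in.

```bash
python3 -c "
from workcell import env
print(env.job_done())"
```

```text
the job is handed in; nothing more can be done
None
```

I drew the lamp out of the bay with the hook, set it upright on the cork mat, and hung the hook back in the left cradle. I handed the job in at about 30 s of the 72 s allowed; no verdict is reported.

**Last checks:**
- **Lamp:** it stands upright, its top at z ≈ 47–48 as it should be. In the wrist camera it hung about 2 mm off the mat centre just before lowering. The scene camera afterwards put it about 6 mm off. Both are well inside the 30 mm allowed.
- **Hook:** it hangs level, 3–4 mm from where it started, as seen by the same camera.
- **Hexkey:** it moved less than 0.2 mm.
- **Bystanders:** the screwdriver and stapler look unmoved in the last view. I did not measure any of the bystanders; the phone and bay cover were out of that crop, and only an edge of the remote showed.
- **Gripper:** it is open and well clear of everything.

**What went wrong or disagreed:**
- **First grasp:** it closed on nothing. Both cameras showed the real fingertips about 32 mm above the reported TCP, so I corrected for that and gripped the bar on the second try.
- **Lamp top in the bay:** depth readings gave z ≈ 60, but touch found it at the stated 52.
- **Finger width:** the reading on the 14 mm bar was only 11–12 mm.
- **Hook slip:** the hook slid about 19 mm and tilted 7° in the grip during the pull. I measured this and allowed for it when hanging it back.
- **Camera offset:** the scene and top views differ by up to about 5 mm on the same objects.

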